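Refit the drive-housing cover of a wire straightener and lock its two quarter-turn cams

ROBOT

A 6-joint arm with a two-finger parallel gripper is mounted at the origin on the work surface. World frame = base frame: x ahead of the robot, y to its left, z up, the work surface at z = 0. Lengths are in m, angles in degrees, forces in N, time in s.
With the tool pointing down it reaches from about 0.4 to 0.825 m from the base axis. Payload 7 kg.
Tool frame: the origin (TCP) lies at the very end of the fingers, on their centre line; the grasp point (between the pads) lies 19 mm behind it (ctrl.grip_depth is the distance from the TCP to the grasp point, in m); z points along the fingers, y is the line along which they close (so a half turn about z gives the same grasp; the last joint's range is limited). The gripper opens to 88 mm and grips with 3 to 60 N. Pads are 19 mm wide; open, the fingers measure 130 mm over their backs; the gripper's body (78 mm by 193 mm) begins 47 mm behind the grasp point.
Start: joints at [92.367, 20.546, 0.682, 0, -70.136, -16.507], TCP at [0.165, 0.655, 0.227] pointing down, gripper open.
Joint ranges: [-176.03, 176.03], [-82.01, 121.73], [-58.28, 71.71], [-173.87, 95.51], [-174.79, -0.11], [-173.66, 173.66]. Speed limits (degrees/s): [136.94, 136.94, 172.46, 180, 180, 180].

INTERFACE

Orientations are given as [roll, pitch, yaw] about the fixed x, y, z axes, in that order (R = Rz(yaw) Ry(pitch) Rx(roll)).
In Python, from plant import get_obs, eyes, ctrl, spotter gives the robot as it stands.
- The arm moves only by the shell command python3 -m crank 'ROWS'. ROWS is JSON, one flat list of numbers, 7 for each row, row after row: the turn, a rotation vector about the tool's x, y, z in rad, then the shift along the tool's x, y, z in mm, then the opening, from 0 (shut) to 1 (fully open). A call has 1 to 5 rows; each row shifts and turns the commanded pose from where the row before left it, along the tool's axes as they then stand; what a row does not reach is not made up. A row lasts 1/8 s, in which the tool goes at most 62.5 mm and 10.7 degrees, less where a joint would pass 70% of its speed; a pose out of reach is approached as far as the arm can. A call is refused whole if a number of a shift passes 62.5 or a number of a turn 0.188, either way. A call with a gripper value outside its range is refused whole. The fingers move at their own pace and stop on an object; the grip force is fixed at half the most. Time passes only in rows, so rows that do not move let the fingers close. It gives the time, the measured TCP pose, the force, the opening and the grip force at its end, in the units of the state.
- get_obs(): the state, without advancing time (a new reading comes with each control period).
- eyes.snapshot(name): name is "scene" or "top"; returns the picture (400x640x3 uint8, blue, green, red); there is no depth.
- eyes.camera_model(name): a dict with "fx", "fy", "cx", "cy" (pixels), "extrinsics" (4x4, takes a point from camera to world coordinates). Camera axes: x right, y down, z forward; pixel columns grow to the right and rows downward; lengths in m; the calibration is good to about 2 mm. A picture is of the moment at which its call begins. camera_model takes no time and is no camera call.
- ctrl.close_job(): hands the job in; it is judged then, once.
Trained networks look in the newest picture that a camera, given by its name, has taken for a name from the list of things; names that differ only in an ending like _2 or _b are one class to them, and where a whole thing is asked for, a point or a joint stands for the part that bears it (a point fixed in the world has none). Each returns a list of dicts, best first, with "p" (0 to 1); they miss things now and then, are a little off and sometimes report something else, mostly with a low value. They report only what shows in the picture. A call takes as long as a camera call. They do not tell look-alikes from the thing itself.
- spotter.outline_of(camera, target): "region" (400x640 bool, what is visible of it) and "rect" ([left, top, width, height] in pixels, round what is visible of it).
- spotter.place_of(camera, target): "location" ([column, row] in pixels: a listed point, or the origin of a listed thing).
The state is a dict: "clock": time; "joint_pos": joint angles; "qvel": joint speeds; "tau": joint torques, N m; "tool_pos": TCP position; "orientation": TCP orientation; "force": force on the tool from outside, world axes, zero at the start; "moment": the same for the moment, N m; "opening": finger opening in m; "gripper_force": force on a finger pad.
Only numpy, scipy, OpenCV 4.12 (cv2) and the standard library are available. Lean on these libraries where they do the work, as an engineer would, in place of code of your own. Each camera call takes 0.05 s, during which the arm holds its last target. There are 200 camera calls.

TASK

The wire straightener has been serviced: carry its white cover over, lower it (do not drop it) fully home on the open blue drive housing, then take the T-handled key from the bench rack and with its blade turn both slotted cam locks clockwise a quarter turn until they seat. Put the key back upright in its own hole in the rack, lowering it until its collar rests on the wood, and leave the other things on the bench where they are.

Things in the scene. Friction and masses are not known exactly. Their poses are not given: they have to be found in the camera images.
- housing_rim (a point): centre of the rim of the open-topped blue drive housing (fixed), 90 mm above the bench: the cover's plate rests on this rim. Housing: 126 mm (x) by 186 mm (y, its length) outside, 90 mm high, its rim folded inward. x points across it, away from its front panel towards the roller bed; y along its length; z up.
- cutoff_top (a point): top of the slim pneumatic cut-off, the highest part of the machine, 190 mm above the bench, 62 by 34 mm, at x 133, y 76 mm of the housing's axes. It stands on the roller bed, which runs behind the housing from x 90 to 172 mm (y -100 to 100 mm), bed and rollers up to 106 mm above the bench.
- cover_handle (a point): centre of the black handle bar on top of the loose white cover (0.3 to 0.7 kg in all). Bar 14 mm wide (x), 68 mm long (y), 14 mm high, on a leg at each end (52 mm clear between them), 35 mm free below it; its centre is 64 mm above the cover's lower edge and 46 mm above cover_seat. x across the cover, y along its length, z up.
- cover_seat (a point): centre of the underside of the cover's plate; meets housing_rim when home. Plate 138 mm (x) by 198 mm (y), 4 mm thick; 18 mm skirt below it goes over the housing's outside with 3 mm to spare each side. Starts right way up, flat on the bench. Either way round fits (half-turn symmetry), long side along the housing's long side.
- cam_a_slot (a point): centre of the mouth of the slot of cam lock A: brass disc 35 mm across in a black bezel 43 mm across, on the cover 56 mm along +y of its centre, mouth 8 mm above the plate's top face. Slot 7.5 mm wide, 29 mm long, 7 mm deep, black inside, closed at both ends. x axis along the slot (may point either way), z up.
- cam_b_slot (a point): the same for cam lock B, 56 mm along -y from the cover's centre.
- cam_a (a joint): turn of cam lock A, rad, growing clockwise seen from above: 0 open (slot across the cover's length), 1.571 at its stop (slot along the length, towards the red mark). Starts at 0 to 0.35. Friction about 0.1 N m; stays where left. Below, a tongue swings out under the housing's rim as it turns; turned too soon it would keep the cover from going home.
- cam_b (a joint): the same for cam lock B.
- key_handle (a point): centre of the orange T-bar of the key (loose, steel, 0.25 to 0.45 kg): bar 90 mm long (x), 16 mm wide (y), 18 mm high; 112 mm above the blade's tip. x axis: along the bar; z: from the blade up to the bar.
- key_tip (a point): middle of the key's lower edge. Blade 22 mm wide (parallel to the T-bar), 4 mm thick, 14 mm long, below a round shank 22 mm in diameter. In the slot it has about 9 degrees of play each way, so a lock seats only when the key is turned some 10 degrees past its own quarter turn.
- key_collar (a point): centre of the underside of the key's round collar (40 mm across, 6 mm thick), 62 mm above the tip; it rests on the rack's board when the key is home.
- key_hole (a point): centre of the mouth of the key's hole, 29 mm across, through the 12 mm wooden top board of the fixed green bench rack (70 mm, x, by 200 mm, y; board top 80 mm above the bench). The key stands in it at the start, turned any way. Two other tools stand 80 and 125 mm along -y of it, up to 103 and 150 mm above the bench.
- driver: bystander: screwdriver with red handle, 130 mm long, standing in the rack; origin at its tip
- punch: bystander: dark steel pin punch, 70 mm long, standing in the rack; origin at its tip
- spray: bystander: yellow spray can, 54 mm across, 175 mm high, standing; origin under its foot
- spool: bystander: spool of copper wire with black flanges, 100 mm across, 45 mm high, lying flat; origin under its centre
- wrench: bystander: steel spanner, 180 mm long, lying flat; origin under its middle
- roller: bystander: steel roller, 44 mm across, 60 mm high, standing; origin under its foot
- grease: bystander: green grease jar, 60 mm across, 68 mm high, standing by the rack; origin under its foot
Not all that is in view belongs to the job. Leave any green look-alike of the part that bears cover_handle alone.

How it is judged:
By the outcome, as a careful person would: the job done as asked, in the order asked, and still so for the second after the job is handed in, with the robot touching nothing.
It also fails if it takes over 72 s, if anything falls off the work surface, if the arm or the gripper's body presses on something with over 40 N, if the wrist force passes 120 N, or if a joint passes its speed limit or range.

## Working session

There is one attempt and no reset: what is moved stays moved. The work goes in short steps, Python scripts to look and compute and a shell command to move; the robot and the scene stay as the last step left them, time stands still between calls to the robot, and variables do not carry over. Pictures are saved under pics/ and viewed, at most 10 in all, crops included, and the job is handed in when it is done.

```bash
mkdir -p pics; ls; cat > h.py <<'E'
import numpy as np, cv2
from plant import get_obs, eyes, ctrl, spotter
from scipy.spatial.transform import Rotation as R
def ray(cam,px):
    m=eyes.camera_model(cam);E=np.array(m["extrinsics"])
    d=E[:3,:3]@np.array([(px[0]-m["cx"])/m["fx"],(px[1]-m["cy"])/m["fy"],1])
    return E[:3,3],d
def atz(cam,px,z):
    o,d=ray(cam,px);return o+d*(z-o[2])/d[2]
def proj(cam,p):
    m=eyes.camera_model(cam);E=np.array(m["extrinsics"]);q=E[:3,:3].T@(np.array(p)-E[:3,3])
    return np.array([m["fx"]*q[0]/q[2]+m["cx"],m["fy"]*q[1]/q[2]+m["cy"]])
def tri(px1,px2):
    A=np.zeros((3,3));b=np.zeros(3)
    for c,p in (("scene",px1),("top",px2)):
        o,d=ray(c,p);d=d/np.linalg.norm(d);M=np.eye(3)-np.outer(d,d);A+=M;b+=M@o
    return np.linalg.solve(A,b)
E
python3 - <<'E'
from h import *
for c in ("scene","top"):
    im=eyes.snapshot(c);cv2.imwrite(f"pics/{c}0.png",im)
    m=eyes.camera_model(c);print(c,m["fx"],np.round(m["extrinsics"],3).tolist())
Z=dict(housing_rim=.09,cutoff_top=.19,cover_handle=.064,cover_seat=.018,cam_a_slot=.03,key_handle=.13,key_collar=.08,key_hole=.08,spray=0,spool=0,grease=0,wrench=0,roller=0)
for n,z in Z.items():
    for c in ("scene","top"):
        print(n,c,[(round(d["p"],2),np.round(d["location"],1).tolist(),np.round(atz(c,d["location"],z)[:2],3).tolist()) for d in spotter.place_of(c,n)[:4]])
print(get_obs())
E
```

```text
pics
scene 469.71673354594753 [[0.323, 0.582, -0.746, 1.448], [0.946, -0.195, 0.258, -0.338], [0.005, -0.789, -0.614, 0.91], [0.0, 0.0, 0.0, 1.0]]
top 381.9528782187216 [[0.018, -0.984, 0.177, 0.26], [-0.999, -0.022, -0.025, 0.005], [0.029, -0.176, -0.984, 1.422], [0.0, 0.0, 0.0, 1.0]]
housing_rim scene [(0.83, [323.7, 224.0], [0.572, -0.023]), (0.66, [462.9, 187.6], [0.55, 0.414])]
housing_rim top [(0.89, [322.2, 180.5], [0.563, -0.027])]
cutoff_top scene [(0.79, [373.3, 219.1], [0.7, 0.055])]
cutoff_top top [(0.88, [301.2, 136.5], [0.69, 0.049])]
cover_handle scene [(0.76, [448.5, 183.2], [0.488, 0.409])]
cover_handle top [(0.66, [202.2, 202.1], [0.479, 0.4]), (0.62, [256.4, 258.1], [0.285, 0.198])]
cover_seat scene [(0.95, [357.9, 172.9], [0.291, 0.196]), (0.57, [444.5, 196.4], [0.492, 0.401])]
cover_seat top [(0.84, [204.7, 203.2], [0.483, 0.404])]
cam_a_slot scene [(0.42, [460.9, 187.8], [0.483, 0.463]), (0.39, [368.7, 163.3], [0.266, 0.244]), (0.16, [238.6, 314.5], [0.743, -0.289])]
cam_a_slot top [(0.66, [248.2, 261.7], [0.273, 0.231]), (0.46, [191.3, 198.8], [0.496, 0.45]), (
[... 1246 characters left out ...]
 200.8], [0.511, -0.293])]
{'clock': 1.4, 'joint_pos': array([ 9.23676006e+01,  2.05484639e+01,  6.81690199e-01,  2.42846868e-03,
       -7.01360166e+01, -1.65070493e+01]), 'qvel': array([-0.07589347, -0.11869303,  0.05781044,  0.05919818,  0.02175342,
       -0.03403048]), 'tau': array([ 1.28614924e-03, -5.82398880e+01,  2.93291402e+01,  7.00229600e+00,
        1.24688432e-02, -1.55607256e-05]), 'tool_pos': array([0.16491693, 0.65452625, 0.22654308]), 'orientation': array([ 1.79997974e+02, -2.98263460e-03, -1.41386235e+01]), 'force': array([ 0.21369545, -0.0506859 , -0.3159539 ]), 'moment': array([-0.03669686,  0.00014976,  0.01754478]), 'gripper_force': 0.0, 'opening': 0.08760378779865306}
```

```bash
python3 - <<'E'
import cv2,numpy as np
s=cv2.imread("pics/scene0.png");t=cv2.imread("pics/top0.png")
a=cv2.resize(s[130:340,150:510],(800,467));cv2.imwrite("pics/a.png",a)
a=cv2.resize(t[110:310,140:460],(800,500));cv2.imwrite("pics/b.png",a)
E
```

```text
(no output)
```

View pics/a.png

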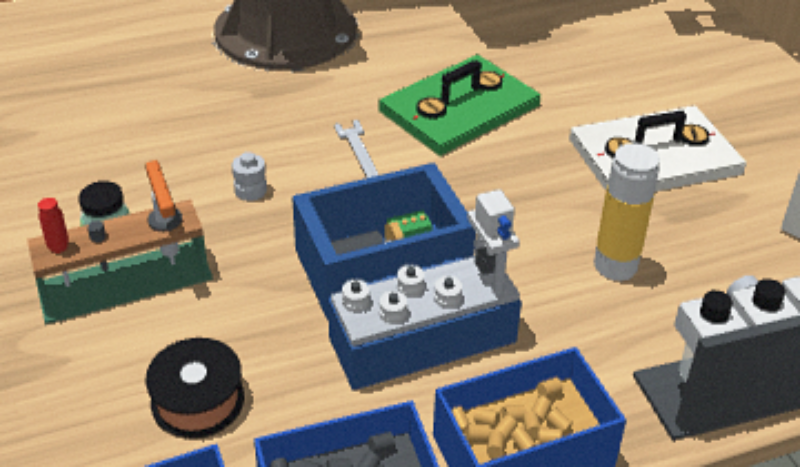

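View pics/b.png

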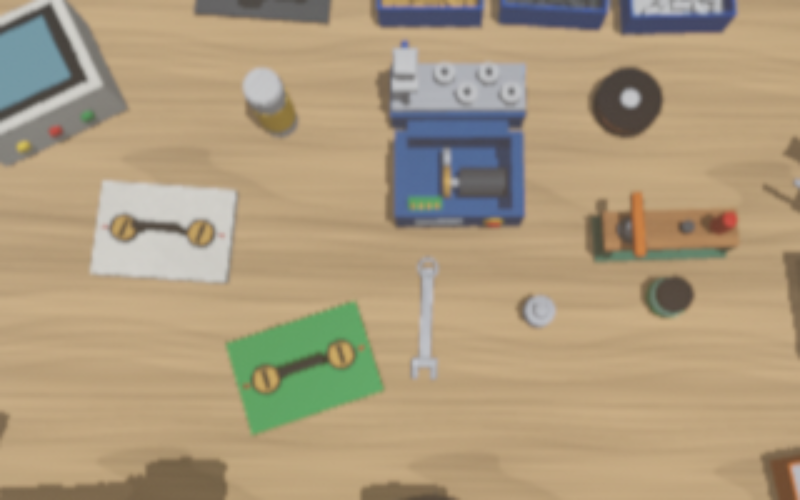

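```bash
cat >> h.py <<'E'
from scipy.optimize import minimize
def boxpts(x,y,yaw,lx,ly,z0,z1):
    c,s=np.cos(yaw),np.sin(yaw)
    return [(x+c*a-s*b,y+s*a+c*b,z) for a in(-lx/2,lx/2) for b in(-ly/2,ly/2) for z in(z0,z1)]
def hullmask(cam,pts):
    p=np.array([proj(cam,q) for q in pts])
    m=np.zeros((1600,2560),np.uint8)
    cv2.fillConvexPoly(m,cv2.convexHull(np.round((p+.5)*4*16).astype(np.int32)),255,shift=4)
    return cv2.resize(m,(640,400),interpolation=cv2.INTER_AREA)/255.
def fit(masks,p0,lx,ly,z0,z1,valid=None):
    # p0: x,y,yaw(deg)
    def f(p):
        e=0
        for c,m in masks.items():
            d=np.abs(hullmask(c,boxpts(p[0],p[1],np.radians(p[2]),lx,ly,z0,z1))-m)
            if valid is not None: d=d*valid[c]
            e+=d.sum()
        return e
    r=minimize(f,p0,method="Nelder-Mead",options=dict(initial_simplex=[p0]+[[p0[i]+(d if i==j else 0) for i in range(3)] for j,d in enumerate((.01,.01,4))],xatol=1e-4,fatol=.3))
    return r.x,r.fun
E
python3 - <<'E'
from h import *
# cover
for c in ("top","scene"):
    eyes.snapshot(c)
im={c:cv2.imread(f"pics/{c}0.png") for c in ("top","scene")}
M={}
for c in ("top","scene"):
    o=spotter.outline_of(c,"cover_handle")
    print(c,[(round(d["p"],2),d["rect"]) for d in o])
    t=proj(c,(.483,.403,.02))
    for d in o:
        l,tt,w,h=d["rect"]
        if abs(l+w/2-t[0])<25 and abs(tt+h/2-t[1])<25:
            M[c]=cv2.morphologyEx(d["region"].astype(np.uint8),cv2.MORPH_CLOSE,np.ones((9,9))).astype(float);break
if "top" in M: print("cover top",fit({"top":M["top"]},[.483,.403,-5],.138,.198,0,.022))
# housing by blue
V={}
B={}
for c in ("top","scene"):
    hsv=cv2.cvtColor(im[c],cv2.COLOR_BGR2HSV)
    b=((hsv[...,0]>100)&(hsv[...,0]<130)&(hsv[...,1]>90)).astype(np.uint8)
    cv2.imwrite(f"pics/blue_{c}.png",b*255)
    # bed box excluded
    h0=hullmask(c,boxpts(.567,-.025,.02,.126,.186,0,.09))
    B[c]=np.maximum(b,cv2.erode((h0>.5).astype(np.uint8),np.ones((15,15)))).astype(float)
    bed=hullmask(c,[(x,y,z) for x in(.64,.76) for y in(-.14,.1) for z in(0,.2)])
    near=cv2.dilate((h0>0).astype(np.uint8),np.ones((17,17)))
    V[c]=near*(bed<.01)
for cs in (("top",),("scene",),("top","scene")):
    print("housing",cs,fit({c:B[c] for c in cs},[.567,-.025,1],.126,.186,0,.09,V))
# key bar
for c in("top","scene"):
    hsv=cv2.cvtColor(im[c],cv2.COLOR_BGR2HSV)
    k=((hsv[...,0]<14)&(hsv[...,1]>190)&(hsv[...,2]>120)).astype(np.uint8)
    t=proj(c,(.492,-.277,.13)).astype(int);w=np.zeros_like(k);w[t[1]-30:t[1]+30,t[0]-18:t[0]+14]=1
    k=k*w; print(c,"key px",k.sum(),fit({c:k.astype(float)},[.492,-.277,85],.016,.09,.121,.139),fit({c:k.astype(float)},[.492,-.277,0],.016,.09,.121,.139))
E
```

```text
top [(0.67, [174.8, 183.9, 59.7, 39.9]), (0.64, [228.8, 233.7, 65.7, 52.0]), (0.52, [345.0, 230.9, 17.0, 10.7])]
scene [(0.88, [407.0, 176.5, 80.6, 41.1]), (0.57, [321.7, 153.8, 71.7, 46.9]), (0.23, [302.9, 184.7, 18.8, 27.4])]
cover top (array([ 0.48505528,  0.40236659, -2.65402397]), np.float64(89.43921568627451))
housing ('top',) (array([ 0.58556627, -0.03152414,  1.71376253]), np.float64(234.4470588235294))
housing ('scene',) (array([ 0.57295041, -0.02691475,  2.01772285]), np.float64(24.87450980392157))Traceback (most recent call last):
  File "<stdin>", line 30, in <module>
  File "h.py", line 36, in fit
    r=minimize(f,p0,method="Nelder-Mead",options=dict(initial_simplex=[p0]+[[p0[i]+(d if i==j else 0) for i in range(3)] for j,d in enumerate((.01,.01,4))],xatol=1e-4,fatol=.3))
    res = _minimize_neldermead(fun, x0, args, callback, bounds=bounds,
                               **options)
    fxe = func(xe)
    fx = function(np.copy(x), *(wrapper_args + args))
  File "h.py", line 32, in f
    d=np.abs(hullmask(c,boxpts(p[0],p[1],np.radians(p[2]),lx,ly,z0,z1))-m)
             ~~~~~~~~^^^^^^^^^^^^^^^^^^^^^^^^^^^^^^^^^^^^^^^^^^^^^^^^^^
  File "h.py", line 23, in hullmask
    p=np.array([proj(cam,q) for q in pts])
                ~~~~^^^^^^^
  File "h.py", line 11, in proj
    m=eyes.camera_model(cam);E=np.array(m["extrinsics"]);q=E[:3,:3].T@(np.array(p)-E[:3,3])
ValueError: time passes only in moves, steps and waits
```

```bash
sed -i 's/^def ray/from functools import lru_cache\n@lru_cache(None)\ndef cm(c):\n    m=eyes.camera_model(c); return m\ndef ray/; s/m=eyes.camera_model(cam);E/m=cm(cam);E/' h.py
python3 - <<'E'
from h import *
im={c:cv2.imread(f"pics/{c}0.png") for c in ("top","scene")}
tiles=[]
for c,k,cols in (("top",8,((0,255,255),(0,0,255))),("scene",5,((0,255,255),(0,0,255)))):
    t=proj(c,(.57,-.027,.08)).astype(int)
    w,h=(50,36) if c=="top" else (80,58)
    x0,y0=t[0]-w//2,t[1]-h//2
    cr=cv2.resize(im[c][y0:y0+h,x0:x0+w],(w*16//2 if c=="top" else w*5,h*8 if c=="top" else h*5),interpolation=cv2.INTER_CUBIC)
    kk=cr.shape[1]/w
    for (X,col) in ((.564,cols[0]),(.573,cols[1])):
        p=np.array([proj(c,q) for q in boxpts(X,-.027,np.radians(1.8),.126,.186,.09,.09)])[[0,2,6,4]]
        cv2.polylines(cr,[np.round((p+.5-[x0,y0])*kk).astype(int)],True,col,1)
    tiles.append(cr)
h=max(t.shape[0] for t in tiles)
o=np.hstack([cv2.copyMakeBorder(t,0,h-t.shape[0],0,0,0) for t in tiles]);print(o.shape)
cv2.imwrite("pics/c.png",o)
# cover by white color
hsv=cv2.cvtColor(im["top"],cv2.COLOR_BGR2HSV)
t=proj("top",(.484,.402,.02)).astype(int)
k=((hsv[...,1]<45)&(hsv[...,2]>120)).astype(np.uint8);w=np.zeros_like(k);w[t[1]-32:t[1]+32,t[0]-45:t[0]+45]=1;k*=w
k=cv2.morphologyEx(cv2.copyMakeBorder(k,0,0,0,0,0),cv2.MORPH_CLOSE,np.ones((15,15)))
print("cover",k.sum(),fit({"top":k.astype(float)},[.484,.402,-4],.138,.198,0,.022))
for c in("top","scene"):
    hsv=cv2.cvtColor(im[c],cv2.COLOR_BGR2HSV)
    k=((hsv[...,0]<14)&(hsv[...,1]>190)&(hsv[...,2]>120)).astype(np.uint8)
    t=proj(c,(.492,-.277,.13)).astype(int);w=np.zeros_like(k);w[t[1]-30:t[1]+30,t[0]-18:t[0]+14]=1
    k=k*w; print(c,"key px",k.sum(),fit({c:k.astype(float)},[.492,-.277,85],.016,.09,.121,.139),fit({c:k.astype(float)},[.492,-.277,0],.016,.09,.12,.139))
E
```

```text
(290, 800, 3)
cover 2082 (array([ 0.4884949 ,  0.40339054, -2.81254669]), np.float64(50.984313725490196))
top key px 0 (array([ 0.51388057, -0.21762731, 48.08083379]), np.float64(128.43529411764706)) (array([ 0.43711707, -0.25985517, 33.20897374]), np.float64(133.01176470588234))
scene key px 10 (array([ 0.49009566, -0.2739793 , 86.63364064]), np.float64(175.76470588235293)) (array([-1.55707058,  1.13615682, 71.30787049]), np.float64(10.0))
```

View pics/c.png

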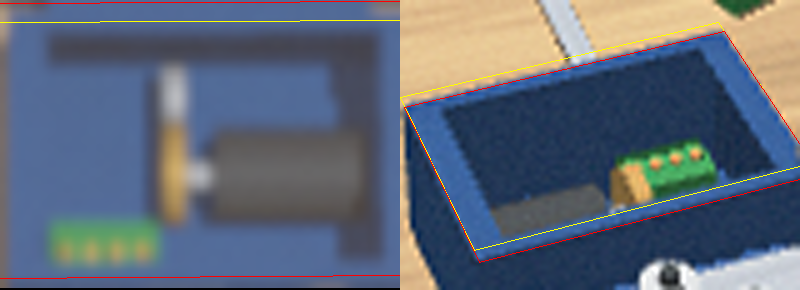

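```bash
cat >> h.py <<'E'
def plan(x,y,z,yaw):
    s=get_obs();p=np.array(s["tool_pos"]);w=s["orientation"]
    dy=(yaw-w[2]+180)%360-180
    d=(np.array([x,y,z])-p)*1000;a=np.radians(yaw)
    t=[d[0]*np.cos(a)+d[1]*np.sin(a),d[0]*np.sin(a)-d[1]*np.cos(a),-d[2]]
    print("t",s["clock"],"pos",np.round(p,4),"ori",np.round(w,2),"F",np.round(s["force"],1),"open",round(s["opening"],4),"gf",s["gripper_force"])
    print("turn tz total",round(-np.radians(dy),4),"shift(after turn)",np.round(t,1))
E
python3 -c "
from h import *
plan(.488,.403,.14,-92.8)"
```

```text
t 1.6 pos [0.1649 0.6545 0.2266] ori [-180.      0.    -14.14] F [ 0.2 -0.2  0.4] open 0.0878 gf 0.0
turn tz total 1.3728 shift(after turn) [ 235.5 -335.    86.6]
```

```bash
python3 -m crank '[0,0,0.1716,0,0,0,1, 0,0,0.1716,0,0,0,1, 0,0,0.1716,0,0,0,1, 0,0,0.1716,0,0,0,1, 0,0,0.1716,0,0,0,1]' && python3 -m crank '[0,0,0.1716,0,0,0,1, 0,0,0.1716,0,0,0,1, 0,0,0.1716,0,0,0,1, 0,0,0,23.5,-33.5,8.7,1, 0,0,0,23.5,-33.5,8.7,1]' && python3 -m crank '[0,0,0,23.5,-33.5,8.7,1, 0,0,0,23.5,-33.5,8.7,1, 0,0,0,23.5,-33.5,8.7,1, 0,0,0,23.5,-33.5,8.7,1, 0,0,0,23.5,-33.5,8.7,1]' && python3 -m crank '[0,0,0,23.5,-33.5,8.7,1, 0,0,0,23.5,-33.5,8.7,1, 0,0,0,23.5,-33.5,8.7,1, 0,0,0,0,0,0,1]'
python3 - <<'E'
from h import *
tiles=[]
for c in("top","scene"):
    im=eyes.snapshot(c);cv2.imwrite(f"pics/{c}1.png",im)
    print([(round(d["p"],2),np.round(atz(c,d["location"],.064)[:2],4).tolist()) for d in spotter.place_of(c,"cover_handle")[:3]])
    t=proj(c,(.488,.403,.05)).astype(int)
    tiles.append(cv2.resize(im[t[1]-35:t[1]+40,t[0]-45:t[0]+45],None,fx=4.4,fy=4.4,interpolation=cv2.INTER_CUBIC))
cv2.imwrite("pics/d.png",np.hstack(tiles))
plan(.488,.403,.045,-92.8)
E
```

```text
clock: 2.22
tool_pos: [0.1649, 0.6545, 0.2266]
orientation: [-180.0, 0.0, -63.6]
force: [0.1, -0.3, 0.3]
opening: 0.0878
gripper_force: 0.0
clock: 2.85
tool_pos: [0.2299, 0.6039, 0.2089]
orientation: [-180.0, 0.0, -92.7]
force: [0.2, -0.0, 0.1]
opening: 0.0875
gripper_force: 0.0
clock: 3.48
tool_pos: [0.3921, 0.478, 0.1656]
orientation: [-180.0, 0.0, -92.8]
force: [0.8, 0.1, -0.2]
opening: 0.0872
gripper_force: 0.0
clock: 3.98
tool_pos: [0.4896, 0.4012, 0.1386]
orientation: [180.0, -0.1, -93.0]
force: [-0.6, 0.1, 0.5]
opening: 0.0879
gripper_force: 0.0
[(0.93, [0.2876, 0.1902]), (0.65, [0.4765, 0.3997]), (0.54, [0.4768, 0.3387])]
[(0.86, [0.4807, 0.4168]), (0.74, [0.3068, 0.184])]
t 4.175 pos [0.4877 0.4041 0.1399] ori [-1.7999e+02  3.0000e-02 -9.2760e+01] F [ 0.3 -0.9  0.3] open 0.0875 gf 0.0
turn tz total 0.0006 shift(after turn) [ 1.  -0.3 94.9]
```

View pics/d.png

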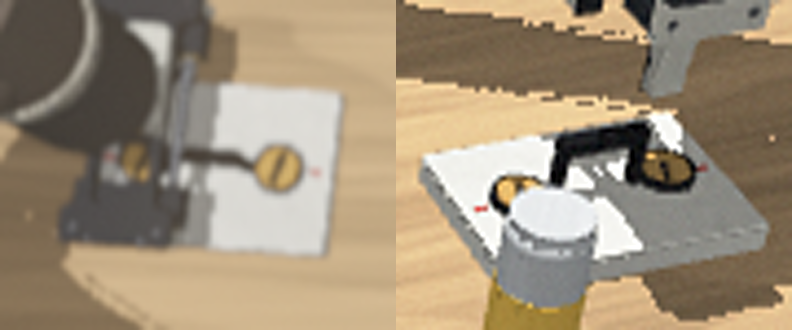

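```bash
python3 -m crank '[0,0,0,1,-5,20,1, 0,0,0,0,0,25,1, 0,0,0,0,0,25,1, 0,0,0,0,0,15,1, 0,0,0,0,0,10,1]' && python3 -m crank '[0,0,0,0,0,0,0.2, 0,0,0,0,0,0,0, 0,0,0,0,0,0,0, 0,0,0,0,0,0,0, 0,0,0,0,0,0,0]'&& python3 -m crank '[0,0,0,0,0,0,0, 0,0,0,0,0,0,0, 0,0,0,0,0,0,0]'
python3 -c "
from h import *
plan(.482,.403,.045,-92.8)
print(get_obs()['moment'])"
```

```text
clock: 4.8
tool_pos: [0.4927, 0.4028, 0.0442]
orientation: [-180.0, -0.0, -92.7]
force: [-0.9, 0.5, -0.3]
opening: 0.0877
gripper_force: 0.0
clock: 5.42
tool_pos: [0.4931, 0.4023, 0.0448]
orientation: [-180.0, 0.0, -92.8]
force: [-0.9, -0.1, 0.1]
opening: 0.043
gripper_force: 0.0
clock: 5.8
tool_pos: [0.4924, 0.4021, 0.0445]
orientation: [179.9, -0.0, -92.8]
force: [-1.4, -0.9, -0.1]
opening: 0.0137
gripper_force: 30.1
t 5.8 pos [0.4924 0.4021 0.0445] ori [ 1.7995e+02 -2.0000e-02 -9.2800e+01] F [-1.4 -0.9 -0.1] open 0.0137 gf 30.067477226257324
turn tz total -0.0001 shift(after turn) [-0.4 10.4 -0.5]
[-0.04202088  0.48152423  0.00150549]
```

```bash
python3 -m crank '[0,0,0,0,0,-5,0, 0,0,0,0,0,-25,0, 0,0,-0.028,0,0,-40,0, 0,0,-0.028,0,0,-40,0, 0,0,-0.028,0,0,-30,0]' && python3 -m crank '[0,0,0,20,0,0,0, 0,0,0,35,0,0,0, 0,0,0,35,-4,0,0, 0,0,0,35,-4,0,0, 0,0,0,35,-5,0,0]' && python3 -m crank '[0,0,0,35,-5,0,0, 0,0,0,35,-5,0,0, 0,0,0,35,-8,0,0, 0,0,0,35,-8,0,0, 0,0,0,35,-8,0,0]' && python3 -m crank '[0,0,0,35,-8,0,0, 0,0,0,35,-8,0,0, 0,0,0,25,-3,0,0, 0,0,0,5,0,0,0, 0,0,0,0,0,0,0]'
python3 - <<'E'
from h import *
tiles=[]
plan(.573,-.027,.14,-88)
p=get_obs()["tool_pos"]; zt=p[2]-.026-.0+.019-.014  # approx plate top: handle centre p+.019, plate top -.042
print(get_obs()["moment"])
for c in("top","scene"):
    im=eyes.snapshot(c);cv2.imwrite(f"pics/{c}2.png",im)
    t=proj(c,(.573,-.027,.14)).astype(int)
    print(c,t)
    a,b=(36,30) if c=="top" else (52,44)
    tiles.append(cv2.resize(im[t[1]-b:t[1]+b+10,t[0]-a:t[0]+a],(400,400*(2*b+10)//(2*a)),interpolation=cv2.INTER_CUBIC))
h=min(t.shape[0] for t in tiles)
cv2.imwrite("pics/e.png",np.hstack([t[:h] for t in tiles]))
E
```

```text
clock: 6.42
tool_pos: [0.4929, 0.402, 0.1857]
orientation: [180.0, 0.0, -87.9]
force: [0.0, -0.6, -7.5]
opening: 0.0136
gripper_force: 30.0
clock: 7.05
tool_pos: [0.5105, 0.2403, 0.1829]
orientation: [179.8, -0.1, -88.0]
force: [-0.1, -0.3, -6.3]
opening: 0.0137
gripper_force: 30.0
clock: 7.68
tool_pos: [0.5504, 0.067, 0.1829]
orientation: [179.8, -0.0, -88.0]
force: [0.6, 0.6, -5.8]
opening: 0.014
gripper_force: 30.0
clock: 8.3
tool_pos: [0.5732, -0.0308, 0.1835]
orientation: [179.9, -0.0, -88.1]
force: [-0.2, 0.7, -7.3]
opening: 0.014
gripper_force: 30.0
t 8.3 pos [ 0.5732 -0.0308  0.1835] ori [179.88  -0.   -88.06] F [-0.2  0.7 -7.3] open 0.014 gf 29.998871684074402
turn tz total -0.0011 shift(after turn) [-3.8  0.1 43.5]
[ 0.1371224  -0.1429939   0.00057344]
top [322 174]
scene [322 209]
```

View pics/e.png

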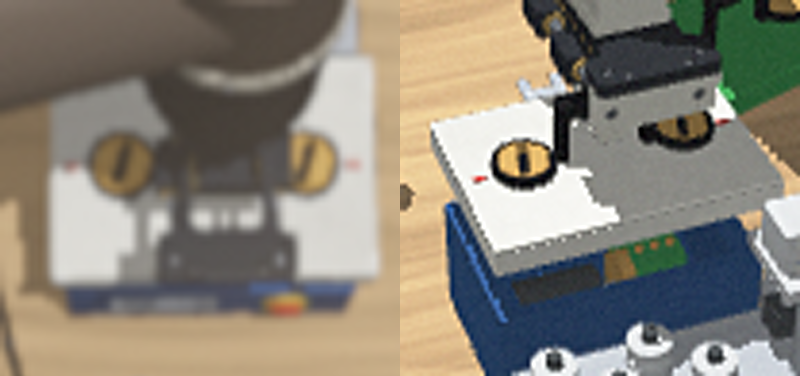

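```bash
cat >> h.py <<'E'
from scipy.ndimage import map_coordinates
def edgefit(ims,p0,lx,ly,zs,edges,rng=(.012,.012,3)):
    # edges: {cam:[(z,side)]} sides 'x-','x+','y-','y+' ; ims {cam:bgr}
    G={c:np.stack([np.stack([cv2.Sobel(cv2.GaussianBlur(im[...,k].astype(float),(0,0),.8),cv2.CV_64F,dx,dy,ksize=3) for k in range(3)]) for dx,dy in((1,0),(0,1))]) for c,im in ims.items()}
    def f(p):
        a=np.radians(p[2]);c_,s_=np.cos(a),np.sin(a);S=0
        for c in ims:
            for z,side in edges[c]:
                sg=1 if side[1]=='+' else -1
                e=np.array([(sg*lx/2,-ly/2),(sg*lx/2,ly/2)]) if side[0]=='x' else np.array([(-lx/2,sg*ly/2),(lx/2,sg*ly/2)])
                q=[proj(c,(p[0]+c_*u-s_*v,p[1]+s_*u+c_*v,z)) for u,v in e]
                n=np.array([-(q[1]-q[0])[1],(q[1]-q[0])[0]]);n/=np.linalg.norm(n)
                L=np.linspace(.04,.96,60)[:,None];P=q[0]+(q[1]-q[0])*L
                g=np.stack([np.stack([map_coordinates(G[c][j,k],[P[:,1],P[:,0]],order=1) for k in range(3)]) for j in range(2)])
                r=np.linalg.norm(g[0]*n[0]+g[1]*n[1],axis=0)
                S+=np.minimum(r,150).mean()*1.0
        return -S
    best=min(((f(q),q) for q in [(p0[0]+i*rng[0],p0[1]+j*rng[1],p0[2]+k*rng[2]) for i in np.linspace(-1,1,9) for j in np.linspace(-1,1,9) for k in np.linspace(-1,1,5)]))[1]
    s=[best]+[[best[i]+(d if i==j else 0) for i in range(3)] for j,d in enumerate((.002,.002,.7))]
    r=minimize(f,best,method="Nelder-Mead",options=dict(initial_simplex=s,xatol=1e-5,fatol=1e-2))
    return np.round(r.x,4),round(r.fun,1)
E
python3 - <<'E'
from h import *
I0={c:cv2.imread(f"pics/{c}0.png") for c in("top","scene")};I2={c:cv2.imread(f"pics/{c}2.png") for c in("top","scene")}
he={"top":[(.09,s) for s in("x-","y-","y+")],"scene":[(.09,s) for s in("x-","x+","y-","y+")]}
zb=.1835+.0195-.064
ce={"top":[(zb+.022,"y-"),(zb+.022,"y+"),(zb,"x-")],"scene":[(zb,"x+"),(zb,"y+"),(zb+.022,"x+"),(zb+.022,"y-"),(zb+.022,"x-")]}
for cs in(("top",),("scene",),("top","scene")):
    print(cs,"housing",edgefit({c:I0[c] for c in cs},(.573,-.027,2),.126,.186,0,he))
    print(cs,"cover",edgefit({c:I2[c] for c in cs},(.573,-.030,2),.138,.198,0,ce))
E
```

```text
('top',) housing (array([ 0.5661, -0.0299,  1.3138]), np.float64(-439.7))
('top',) cover (array([ 0.5569, -0.0327,  6.2447]), np.float64(-418.3))
('scene',) housing (array([ 0.57 , -0.027,  0.5  ]), np.float64(-600.0))
('scene',) cover (array([ 0.5755, -0.0267,  0.9682]), np.float64(-573.3))
('top', 'scene') housing (array([ 0.5686, -0.0301,  1.6039]), np.float64(-1033.0))
('top', 'scene') cover (array([ 0.5741, -0.0292,  0.6805]), np.float64(-948.2))
```

```bash
sed -i 's/np.minimum(r,150)/np.minimum(r,450)/; s/GaussianBlur(im\[...,k\].astype(float),(0,0),.8)/GaussianBlur(im[...,k].astype(float),(0,0),.7)/' h.py
python3 - <<'E'
from h import *
I0={c:cv2.imread(f"pics/{c}0.png") for c in("top","scene")};I2={c:cv2.imread(f"pics/{c}2.png") for c in("top","scene")}
he={"top":[(.09,s) for s in("x-","y-","y+")],"scene":[(.09,s) for s in("x-","x+","y-","y+")]}
zb=.1835+.0195-.064
ce={"top":[(zb+.022,"y-"),(zb+.022,"y+"),(zb,"x-")],"scene":[(zb,"x+"),(zb,"y+"),(zb+.022,"x+"),(zb+.022,"y-"),(zb+.022,"x-")]}
res={}
for cs in(("top",),("scene",),("top","scene")):
    res[cs]=(edgefit({c:I0[c] for c in cs},(.570,-.028,1.5),.126,.186,0,he),edgefit({c:I2[c] for c in cs},(.573,-.030,2),.138,.198,0,ce,(.01,.01,2)))
    print(cs,"housing",res[cs][0],"cover",res[cs][1])
rows=[]
for I,k,zz,d in((I0,0,(.09,),(.126,.186)),(I2,1,(zb,zb+.022),(.138,.198))):
    tl=[]
    for c,a,b in(("top",40,30),("scene",56,42)):
        p=res[("top","scene")][k][0];q=p
        t=proj(c,(.57,-.03,.12)).astype(int);s=400/(2*a)
        cr=cv2.resize(I[c][t[1]-b:t[1]+b,t[0]-a:t[0]+a],(400,int(2*b*s)),interpolation=cv2.INTER_CUBIC)
        for z in zz:
            P=np.array([proj(c,v) for v in boxpts(p[0],p[1],np.radians(p[2]),*d,z,z)])[[0,2,6,4]]
            cv2.polylines(cr,[np.round((P+.5-(t-[a,b]))*s).astype(int)],True,(0,0,255),1)
        tl.append(cr)
    rows.append(np.hstack(tl))
cv2.imwrite("pics/f.png",np.vstack(rows))
E
```

```text
('top',) housing (array([ 0.5697, -0.0299,  1.3183]), np.float64(-706.1)) cover (array([ 0.5731, -0.031 ,  1.9736]), np.float64(-752.8))
('scene',) housing (array([ 0.5715, -0.0282,  1.7355]), np.float64(-1471.4)) cover (array([ 0.5744, -0.0284,  1.3684]), np.float64(-1343.1))
('top', 'scene') housing (array([ 0.5706, -0.0293,  1.6003]), np.float64(-2103.1)) cover (array([ 0.574 , -0.0287,  1.5589]), np.float64(-2049.6))
```

View pics/f.png

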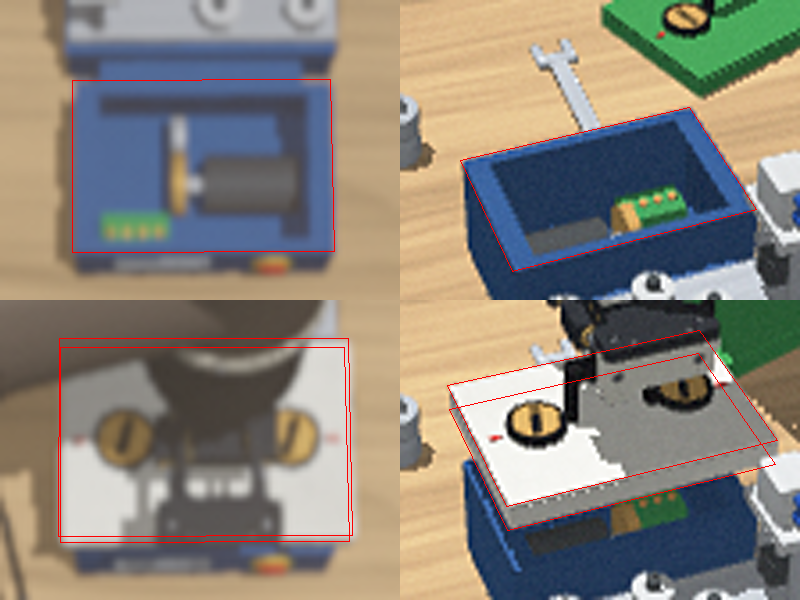

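```bash
python3 -m crank '[0,0,0,0,3.2,10,0, 0,0,0,0,0,18,0, 0,0,0,0,0,14,0, 0,0,0,0,0,0,0, 0,0,0,0,0,0,0]'
python3 - <<'E'
from h import *
I2={c:eyes.snapshot(c) for c in("top","scene")}
z=get_obs()["tool_pos"][2];zb=z+.0195-.064;print(z,zb)
ce={"top":[(zb+.022,"y-"),(zb+.022,"y+"),(zb,"x-")],"scene":[(zb,"x+"),(zb,"y+"),(zb+.022,"x+"),(zb+.022,"y-"),(zb+.022,"x-")]}
for cs in(("top",),("scene",),("top","scene")): print(edgefit({c:I2[c] for c in cs},(.571,-.0295,1.6),.138,.198,0,ce,(.01,.01,2)))
plan(.5706,-.0293,.1165,-88.4)
E
```

```text
clock: 9.02
tool_pos: [0.5715, -0.0301, 0.1429]
orientation: [-180.0, -0.0, -88.0]
force: [0.2, 0.2, -5.1]
opening: 0.0137
gripper_force: 30.0
0.1432298859551065 0.09872988595510648
(array([ 0.558 , -0.0304,  2.5022]), np.float64(-816.2))
(array([ 0.5725, -0.0294,  1.2857]), np.float64(-1385.2))
(array([ 0.5722, -0.0297,  1.5393]), np.float64(-2098.7))
t 9.125 pos [ 0.5716 -0.0302  0.1432] ori [-179.93    0.    -87.97] F [ 0.2 -0.3 -6.5] open 0.0137 gf 29.998933374881744
turn tz total 0.0075 shift(after turn) [-0.9  1.  26.7]
```

```bash
python3 -m crank '[0,0,0,-0.4,1,3,0, 0,0,0,0,0,3,0, 0,0,0,0,0,2,0, 0,0,0,0,0,2,0, 0,0,0,0,0,0,0]'
```

```text
clock: 9.75
tool_pos: [0.5699, -0.03, 0.1323]
orientation: [180.0, -0.0, -88.0]
force: [-0.0, 0.5, -6.6]
opening: 0.0134
gripper_force: 30.0
```

```bash
python3 -m crank '[0,0,0,0,0,2,0, 0,0,0,0,0,2,0, 0,0,0,0,0,0,0]'; python3 -c "
from plant import get_obs
s=get_obs();print(s['force'],s['moment'],s['tool_pos'],s['orientation'])"
```

```text
clock: 10.12
tool_pos: [0.5699, -0.03, 0.1283]
orientation: [180.0, -0.0, -88.0]
force: [0.5, 0.6, -6.2]
opening: 0.0138
gripper_force: 30.0
[ 0.47449715  0.57242378 -6.15428015] [ 0.09190934 -0.04490498 -0.02058862] [ 0.56988196 -0.02997938  0.12832699] [ 1.79974408e+02 -3.39046605e-03 -8.79854546e+01]
```

```bash
python3 -m crank '[0,0,0,0,0,3,0, 0,0,0,0,0,3,0, 0,0,0,0,0,2,0, 0,0,0,0,0,1,0, 0,0,0,0,0,0,0]'; python3 -m crank '[0,0,0,0,0,1,0, 0,0,0,0,0,1,0, 0,0,0,0,0,0,0]'
```

```text
clock: 10.75
tool_pos: [0.57, -0.0299, 0.1195]
orientation: [180.0, -0.0, -88.0]
force: [-0.2, 0.5, -6.2]
opening: 0.0134
gripper_force: 30.0
clock: 11.12
tool_pos: [0.57, -0.03, 0.1175]
orientation: [180.0, -0.0, -88.0]
force: [-0.4, 0.0, -6.5]
opening: 0.0134
gripper_force: 30.0
```

```bash
python3 -m crank '[0,0,0,0,0,0.7,0, 0,0,0,0,0,0.7,0, 0,0,0,0,0,0,0]'; python3 -m crank '[0,0,0,0,0,0.5,0, 0,0,0,0,0,0.5,0, 0,0,0,0,0,0,0]'
```

```text
clock: 11.5
tool_pos: [0.5701, -0.0299, 0.1165]
orientation: [-180.0, -0.0, -88.0]
force: [-1.8, 0.0, -2.9]
opening: 0.0141
gripper_force: 30.0
clock: 11.88
tool_pos: [0.5702, -0.0299, 0.1165]
orientation: [-180.0, -0.0, -88.0]
force: [-5.5, 1.9, 8.2]
opening: 0.0133
gripper_force: 30.0
```

```bash
python3 -m crank '[0,0,0,0,0,0,1, 0,0,0,0,0,0,1, 0,0,0,0,0,0,1, 0,0,0,0,0,0,1, 0,0,0,0,0,0,1]'; python3 -m crank '[0,0,0,0,0,-20,1, 0,0,0,0,0,-40,1, 0,0,-0.17,0,0,-40,1, 0,0,-0.17,0,0,-35,1, 0,0,-0.17,0,0,0,1]'; python3 -m crank '[0,0,-0.17,0,0,0,1, 0,0,-0.17,0,0,0,1, 0,0,-0.17,0,0,0,1, 0,0,-0.17,0,0,0,1, 0,0,-0.17,0,0,0,1]'; python3 -m crank '[0,0,-0.17,-6,40,0,1, 0,0,0,-12,40,0,1, 0,0,0,-12,40,0,1, 0,0,0,-12,40,0,1, 0,0,0,0,0,0,1]'
python3 - <<'E'
from h import *
I0={c:cv2.imread(f"pics/{c}0.png") for c in("top","scene")}
e={c:[(.139,s) for s in("x-","x+","y-","y+")] for c in I0}
for cs in(("top",),("scene",),("top","scene")): print("key",cs,edgefit({c:I0[c] for c in cs},(.492,-.276,2),.09,.016,0,e,(.012,.012,12)))
I={c:eyes.snapshot(c) for c in I0}
tl=[]
for c in I:
    cv2.imwrite(f"pics/{c}3.png",I[c])
    z=.09;ce=[(z-.018,"x-"),(z+.004,"y-"),(z+.004,"y+")] if c=="top" else [(z+.004,"x+"),(z-.018,"y+"),(z+.004,"y-"),(z+.004,"x-")]
    print(c,edgefit({c:I[c]},(.571,-.0295,1.6),.138,.198,0,{c:ce},(.008,.008,1.5)))
    print([(round(d["p"],2),np.round(d["location"],1).tolist(),np.round(atz(c,d["location"],.102)[:2],4).tolist()) for d in spotter.place_of(c,"cam_a_slot")[:5]])
    t=proj(c,(.5706,-.0295,.1)).astype(int);a=(32,24) if c=="top" else (50,37)
    tl.append(cv2.resize(I[c][t[1]-a[1]:t[1]+a[1],t[0]-a[0]:t[0]+a[0]],(400,300),interpolation=cv2.INTER_CUBIC))
    tk=(390,195) if c=="top" else (225,215);tl.append(cv2.resize(I0[c][tk[1]-24:tk[1]+24,tk[0]-32:tk[0]+32],(400,300),interpolation=cv2.INTER_CUBIC))
cv2.imwrite("pics/g.png",np.vstack([np.hstack(tl[:2]),np.hstack(tl[2:])]))
plan(.492,-.276,.2,0)
E
```

```text
clock: 12.5
tool_pos: [0.5701, -0.03, 0.1151]
orientation: [180.0, -0.0, -88.0]
force: [-0.4, 0.0, -0.3]
opening: 0.0582
gripper_force: 0.0
clock: 13.12
tool_pos: [0.5717, -0.0298, 0.2536]
orientation: [-179.7, -0.1, -58.4]
force: [0.3, -0.3, -1.0]
opening: 0.0879
gripper_force: 0.0
clock: 13.75
tool_pos: [0.57, -0.03, 0.2501]
orientation: [180.0, 0.0, -9.7]
force: [-1.7, 1.1, 0.0]
opening: 0.0875
gripper_force: 0.0
clock: 14.38
tool_pos: [0.5195, -0.1902, 0.2501]
orientation: [180.0, 0.0, -0.5]
force: [-0.3, 0.1, -1.4]
opening: 0.0879
gripper_force: 0.0
key ('top',) (array([ 0.493 , -0.2763,  3.3846]), np.float64(-688.8))
key ('scene',) (array([ 0.4982, -0.2747,  3.6869]), np.float64(-1238.3))
key ('top', 'scene') (array([ 0.4964, -0.2751,  3.8805]), np.float64(-1793.5))
top (array([ 0.5656, -0.0218,  5.639 ]), np.float64(-409.2))
[(0.58, [247.1, 262.5], [0.2694, 0.223])]
scene (array([ 0.5741, -0.0326,  1.9819]), np.float64(-1129.7))
[(0.49, [343.5, 215.2], [0.5686, 0.0342]), (0.42, [367.8, 163.8], [0.3649, 0.1929])]
t 14.575 pos [ 0.5207 -0.1876  0.2501] ori [-1.8e+02 -1.0e-02 -3.0e-01] F [-0.4  0.   0.1] open 0.0876 gf 0.0
turn tz total -0.0052 shift(after turn) [-28.7  88.4  50.1]
```

View pics/g.png

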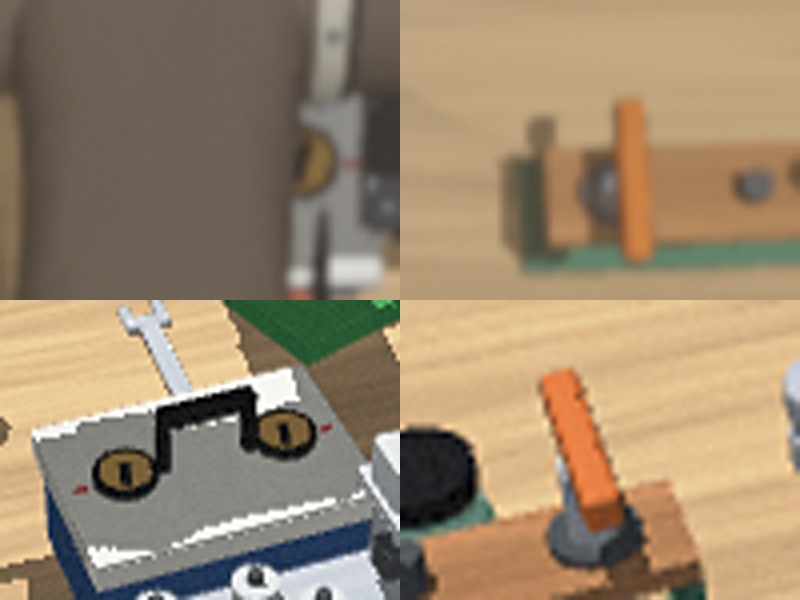

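```bash
python3 -m crank '[0,0,-0.068,0,0,0,1, 0,0,0,-10,29,20,1, 0,0,0,-10,29,20,1, 0,0,0,-10.7,28,20,1, 0,0,0,0,0,0,1]'; python3 -m crank '[0,0,0,0,0,30,1, 0,0,0,0,0,25,1, 0,0,0,0,0,14,1, 0,0,0,0,0,10,1, 0,0,0,0,0,0,0.3]'; python3 -m crank '[0,0,0,0,0,0,0, 0,0,0,0,0,0,0, 0,0,0,0,0,0,0, 0,0,0,0,0,0,0, 0,0,0,0,0,0,0]';python3 -m crank '[0,0,0,0,0,0,0, 0,0,0,0,0,0,0]'
python3 -c "
from h import *
plan(.4955,-.2755,.111,3.6)
print(get_obs()['moment'])"
```

```text
clock: 15.2
tool_pos: [0.4941, -0.276, 0.1883]
orientation: [-179.9, 0.2, 3.5]
force: [1.2, 0.2, -0.3]
opening: 0.0878
gripper_force: 0.0
clock: 15.82
tool_pos: [0.4954, -0.2755, 0.111]
orientation: [-180.0, 0.0, 3.6]
force: [-0.0, -0.1, 0.2]
opening: 0.0819
gripper_force: 0.0
clock: 16.45
tool_pos: [0.4952, -0.2759, 0.1112]
orientation: [180.0, -0.0, 3.6]
force: [-0.5, 0.2, -0.1]
opening: 0.0332
gripper_force: 0.0
clock: 16.7
tool_pos: [0.4952, -0.2757, 0.1111]
orientation: [-180.0, 0.0, 3.6]
force: [-0.7, 1.4, 0.0]
opening: 0.0206
gripper_force: 30.0
t 16.7 pos [ 0.4952 -0.2757  0.1111] ori [-179.99    0.      3.57] F [-0.7  1.4  0. ] open 0.0206 gf 30.000001788139343
turn tz total -0.0005 shift(after turn) [ 0.3 -0.2  0.1]
[ 0.28038987  0.00218103 -0.00735411]
```

```bash
python3 -m crank '[0,0,0,0,0,0,0, 0,0,0,0,0,0,0, 0,0,0,0,0,0,0]'
python3 -c "
from h import *
print(get_obs()['moment'],get_obs()['force'])
I={c:eyes.snapshot(c) for c in('top','scene')}
for c in I: cv2.imwrite(f'pics/{c}4.png',I[c])
tk=(225,215);cv2.imwrite('pics/hh.png',cv2.resize(I['scene'][185:245,185:265],(800,600),interpolation=cv2.INTER_CUBIC))
"
```

```text
clock: 17.08
tool_pos: [0.4952, -0.2757, 0.1111]
orientation: [-180.0, 0.0, 3.6]
force: [0.3, 0.7, 1.1]
opening: 0.0206
gripper_force: 30.0
[ 0.56876201  0.06376758 -0.01034167] [0.25867436 0.74733847 1.13830122]
```

View pics/hh.png

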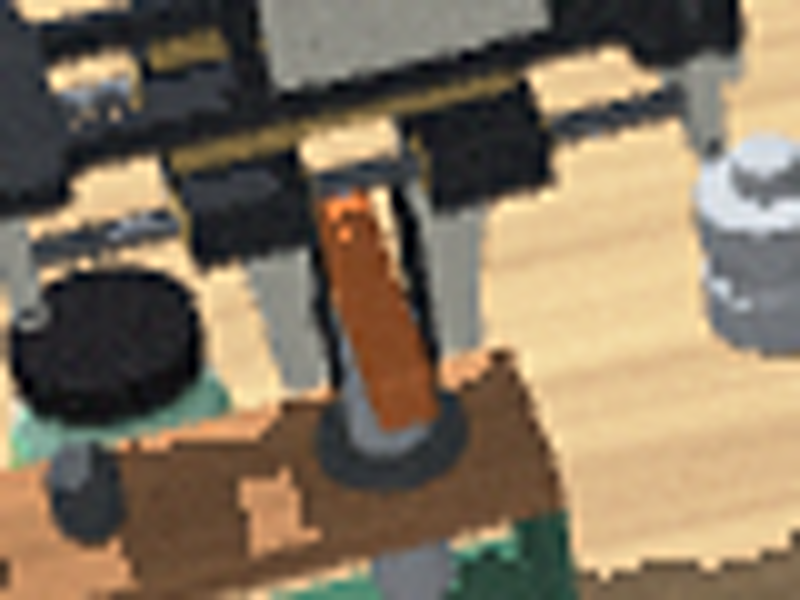

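```bash
python3 -m crank '[0,0,0,0,0,0,0.5, 0,0,0,0,0,0,0.5, 0,0,0,0,0,-6,0.5, 0,0,0,0,0,-5.5,0.5, 0,0,0,0,0,0,0]'; python3 -m crank '[0,0,0,0,0,0,0, 0,0,0,0,0,0,0, 0,0,0,0,0,0,0, 0,0,0,0,0,0,0]'; python3 -c "
from plant import get_obs
s=get_obs();print(s['force'],s['moment'],s['tool_pos'],s['orientation'])"
```

```text
clock: 17.8
tool_pos: [0.4957, -0.276, 0.1235]
orientation: [180.0, -0.1, 3.6]
force: [0.4, -0.2, -0.1]
opening: 0.0385
gripper_force: 0.0
clock: 18.3
tool_pos: [0.4951, -0.2758, 0.1225]
orientation: [-180.0, 0.0, 3.6]
force: [0.6, 0.7, -0.8]
opening: 0.0158
gripper_force: 29.9
[ 0.5802131   0.69984173 -0.83038646] [-0.05089056  0.05874043 -0.02311478] [ 0.49507471 -0.27576699  0.12251136] [-1.79993442e+02  2.20222686e-02  3.57579449e+00]
```

```bash
python3 -m crank '[0,0,0,0,0,-10,0, 0,0,0,0,0,-30,0, 0,0,0,0,0,-40,0, 0,0,0,0,0,-40,0, 0,0,0,0,0,-40,0]'; python3 -m crank '[0,0,0,0,0,0,0, 0,0,0,0,0,0,0]'
cat >> h.py <<'E'
def slotfit(cam,im,c0,z,ang0,lock=False,rc=.006,ra=50):
    # returns centre & slot angle(deg, mod 180) by matching a brass disc with a dark slot
    u=np.linspace(-.0225,.0225,46);X,Y=np.meshgrid(u,u);g=cv2.cvtColor(im,cv2.COLOR_BGR2HSV)[...,2].astype(float)
    br=im[...,2].astype(float)-im[...,0]  # red-blue: brass high, black/white low
    def f(p):
        a=np.radians(p[2]);r=np.hypot(X,Y);s=X*np.cos(a)+Y*np.sin(a);t=-X*np.sin(a)+Y*np.cos(a)
        P=np.array([proj(cam,(p[0]+x,p[1]+y,z)) for x,y in zip(X[::2,::2].ravel(),Y[::2,::2].ravel())])
        v=map_coordinates(br,[P[:,1],P[:,0]],order=1).reshape(X[::2,::2].shape)
        T=((r<.0175)&~((abs(s)<.0145)&(abs(t)<.00375))).astype(float);T=cv2.GaussianBlur(T,(0,0),1.2)[::2,::2]
        w=(r<.022)[::2,::2]; return -np.corrcoef(v[w],T[w])[0,1]
    best=min((f((c0[0]+i*rc,c0[1]+j*rc,ang0+k*ra)),i,j,k) for i in(-1,-.5,0,.5,1) for j in(-1,-.5,0,.5,1) for k in np.linspace(-1,1,11))
    b=[c0[0]+best[1]*rc,c0[1]+best[2]*rc,ang0+best[3]*ra]
    s=[b]+[[b[i]+(d if i==j else 0) for i in range(3)] for j,d in enumerate((.002,.002,5))]
    r=minimize(f,b,method="Nelder-Mead",options=dict(initial_simplex=s,xatol=1e-4,fatol=1e-4))
    return np.round(r.x,4),round(r.fun,3)
E
python3 - <<'E'
from h import *
h=np.radians(1.7);off=.056*np.array([-np.sin(h),np.cos(h)])
for n,c,ctr,z in(("3","scene",(.5706,-.0294),.102),("2","scene",(.574,-.0287),.169),("2","top",(.574,-.0287),.169),("0","top",None,None),("0","scene",None,None)):
    im=cv2.imread(f"pics/{c}{n}.png")
    for nm,sg in(("+y",1),("-y",-1)):
        if ctr is None:
            h0=np.radians(-2.8);o=.056*np.array([-np.sin(h0),np.cos(h0)]);q=np.array((.487,.403))+sg*o;zz=.030
        else: q=np.array(ctr)+sg*off;zz=z
        print(n,c,nm,q.round(4),slotfit(c,im,q,zz,0))
E
python3 -c "
from h import *
plan(.5724,-.0854,.3,-5)"
```

```text
clock: 18.92
tool_pos: [0.4948, -0.2756, 0.2842]
orientation: [-180.0, 0.0, 3.6]
force: [1.3, -0.3, -4.5]
opening: 0.016
gripper_force: 29.9
clock: 19.18
tool_pos: [0.4946, -0.2754, 0.2821]
orientation: [-179.9, 0.0, 3.6]
force: [-1.0, 0.1, -3.9]
opening: 0.0156
gripper_force: 29.9
3 scene +y [0.5689 0.0266] (array([  0.5686,   0.0288, -16.5233]), np.float64(-0.899))
3 scene -y [ 0.5723 -0.0854] (array([  0.573 ,  -0.0829, -15.1881]), np.float64(-0.903))
2 scene +y [0.5723 0.0273] (array([  0.5741,   0.0279, -13.9848]), np.float64(-0.825))
2 scene -y [ 0.5757 -0.0847] (array([  0.5755,  -0.083 , -14.0594]), np.float64(-0.95))
2 top +y [0.5723 0.0273] (array([  0.5686,   0.0252, -10.6861]), np.float64(-0.894))
2 top -y [ 0.5757 -0.0847] (array([  0.5733,  -0.0876, -26.6174]), np.float64(-0.635))
0 top +y [0.4897 0.4589] (array([  0.4889,   0.4583, -21.7004]), np.float64(-0.811))
0 top -y [0.4843 0.3471] (array([  0.4838,   0.346 , -18.3432]), np.float64(-0.898))
0 scene +y [0.4897 0.4589] (array([  0.4915,   0.4612, -21.6194]), np.float64(-0.894))
0 scene -y [0.4843 0.3471] (array([  0.4825,   0.3495, -18.2373]), np.float64(-0.539))
t 19.175 pos [ 0.4946 -0.2754  0.2821] ori [-1.7995e+02  4.0000e-02  3.5600e+00] F [-1.   0.1 -3.9] open 0.0156 gf 29.927063584327698
turn tz total 0.1495 shift(after turn) [  60.9 -196.1  -17.9]
```

```bash
python3 -m crank '[0,0,0.158,0,0,0,0, 0,0,0.158,0,0,0,0, 0,0,0,4,-24,0,0, 0,0,0,4,-36,0,0, 0,0,0,4,-36,0,0]'; python3 -m crank '[0,0,0,4,-36,0,0, 0,0,0,4,-36,0,0, 0,0,0,4,-24,0,0, 0,0,0,4,-12,0,0, 0,0,0,0,0,0,0]'
python3 - <<'E'
from h import *
I={c:eyes.snapshot(c) for c in("top","scene")};cv2.imwrite("pics/scene5.png",I["scene"]);cv2.imwrite("pics/top5.png",I["top"])
plan(.5727,-.0848,.23,-14.5)
s=get_obs();p=s["tool_pos"];z=p[2]+.1295-.1225  # bar centre
zt=z+.009;a=s["orientation"][2]
e={"scene":[(z+.009,"x-"),(z-.009,"x+"),(z+.009,"x+")]}
print("bar scene",edgefit({"scene":I["scene"]},(p[0],p[1],a),.09,.016,0,e,(.01,.004,0.5)))
for n in("key_tip","key_handle","key_collar"):
    r={}
    for c in I:
        L=spotter.place_of(c,n)[:3];zz={"key_tip":p[2]-.1045,"key_handle":z,"key_collar":p[2]-.0425}[n]
        print(n,c,[(round(d["p"],2),np.round(d["location"],1).tolist(),(atz(c,d["location"],zz)[:2]).round(4).tolist()) for d in L])
t=proj("scene",p).astype(int)
cv2.imwrite("pics/i.png",cv2.resize(I["scene"][t[1]-40:t[1]+50,t[0]-60:t[0]+60],(800,600),interpolation=cv2.INTER_CUBIC))
E
```

```text
clock: 19.8
tool_pos: [0.5303, -0.185, 0.2809]
orientation: [180.0, 0.2, -14.6]
force: [0.9, 0.6, -3.1]
opening: 0.0156
gripper_force: 29.9
clock: 20.42
tool_pos: [0.5733, -0.085, 0.2814]
orientation: [180.0, 0.1, -14.5]
force: [-0.3, -0.3, -2.7]
opening: 0.0157
gripper_force: 29.9
t 20.525 pos [ 0.573  -0.0859  0.282 ] ori [ 1.7997e+02  7.0000e-02 -1.4550e+01] F [-0.3 -0.1 -2.9] open 0.0158 gf 29.927154779434204
turn tz total -0.0008 shift(after turn) [-0.6 -1.  52. ]
bar scene (array([ 0.566, -0.089, 11.324]), np.float64(-967.7))
key_tip top [(0.57, [342.2, 174.0], [0.567, -0.0914])]
key_tip scene [(0.9, [303.4, 200.9], [0.5674, -0.0757])]
key_handle top [(0.44, [347.8, 165.0], [0.5683, -0.0997]), (0.16, [353.8, 233.2], [0.3595, -0.1188])]
key_handle scene [(0.78, [300.5, 165.7], [0.5732, -0.0827])]
key_collar top [(0.42, [339.6, 166.3], [0.5768, -0.078])]
key_collar scene [(0.7, [257.3, 213.2], [0.6514, -0.2076]), (0.67, [302.4, 226.5], [0.7253, -0.1261]), (0.6, [299.8, 182.3], [0.5706, -0.0847])]
```

View pics/i.png

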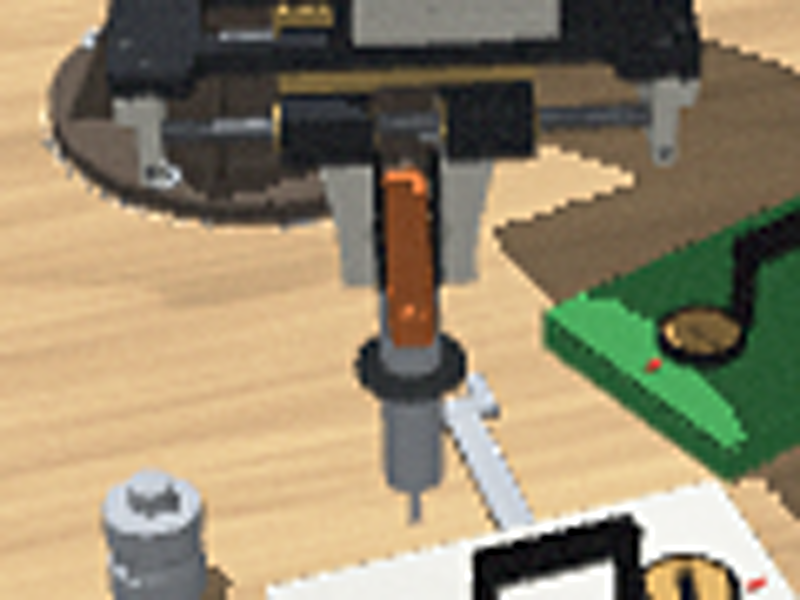

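```bash
python3 - <<'E'
from h import *
s=get_obs();p=np.array(s["tool_pos"]);t=proj("scene",p).astype(int);a=np.radians(s["orientation"][2])
ux=np.array([np.cos(a),np.sin(a),0]);uy=np.array([-np.sin(a),np.cos(a),0])
zt=p[2]-.1045
def cr(P): return (proj("scene",P)+.5-(t-[60,40]))*6.667
b=np.array([p[0],p[1],0])
for d in(-.004,-.002,0,.002,.004):
    q=b+d*ux
    print(d,"tip near edge",cr(q+.011*ux+[0,0,zt]).round(0),"bar near low",cr(q+.045*ux+[0,0,zt+.103]).round(0),"bar far top",cr(q-.045*ux+[0,0,zt+.121]).round(0),
     "collar bottom-front",cr(q+.02*ux+[0,0,zt+.062]).round(0),"shank low",cr(q+.011*ux+[0,0,zt+.014]).round(0))
d=.002*uy;print("uy 2mm",cr(b+d+[0,0,zt])-cr(b+[0,0,zt]))
for nm,q in(("-y",(.5727,-.0848)),("+y",(.5688,.0272))): print(nm, proj("scene",(*q,.102)))
E
```

```text
-0.004 tip near edge [412. 514.] bar near low [410. 343.] bar far top [399. 156.] collar bottom-front [410. 395.] shank low [411. 485.]
-0.002 tip near edge [412. 518.] bar near low [411. 346.] bar far top [399. 159.] collar bottom-front [410. 398.] shank low [412. 488.]
0 tip near edge [413. 521.] bar near low [411. 350.] bar far top [399. 162.] collar bottom-front [410. 402.] shank low [412. 491.]
0.002 tip near edge [413. 524.] bar near low [411. 353.] bar far top [399. 165.] collar bottom-front [410. 405.] shank low [412. 495.]
0.004 tip near edge [413. 528.] bar near low [411. 356.] bar far top [400. 168.] collar bottom-front [411. 408.] shank low [412. 498.]
uy 2mm [ 5.36642518 -0.23143547]
-y [301.13039541 225.65317831]
+y [341.07962031 215.79775637]
```

```bash
python3 -m crank '[0,0,0,-0.8,-1.8,15,0, 0,0,0,0,0,25,0, 0,0,0,0,0,20,0, 0,0,0,0,0,12,0, 0,0,0,0,0,0,0]'; python3 -m crank '[0,0,0,0,0,0,0]'
python3 - <<'E'
from h import *
im=eyes.snapshot("scene");cv2.imwrite("pics/scene6.png",im);plan(.5727,-.084,.2065,-14.5)
cv2.imwrite("pics/j.png",cv2.resize(im[205:241,278:326],(800,600),interpolation=cv2.INTER_CUBIC))
E
```

```text
clock: 21.45
tool_pos: [0.5726, -0.0835, 0.2095]
orientation: [180.0, 0.1, -14.5]
force: [-0.2, -0.2, -3.6]
opening: 0.0159
gripper_force: 29.9
clock: 21.58
tool_pos: [0.5736, -0.0834, 0.2113]
orientation: [-180.0, -0.1, -14.5]
force: [-0.5, 0.2, -2.8]
opening: 0.0158
gripper_force: 29.9
t 21.625 pos [ 0.5737 -0.0834  0.2116] ori [-1.7998e+02 -8.0000e-02 -1.4520e+01] F [ 0.   0.3 -2.6] open 0.0155 gf 29.927225410938263
turn tz total -0.0004 shift(after turn) [-0.9  0.8  5.1]
```

View pics/j.png

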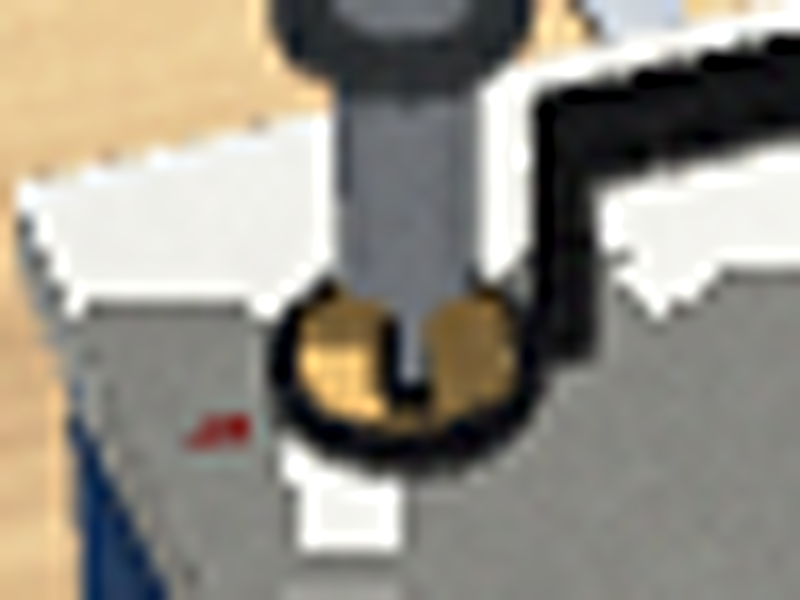

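```bash
python3 -m crank '[0,0,0,-1.3,0.8,0,0, 0,0,0,0,0,2,0, 0,0,0,0,0,2,0, 0,0,0,0,0,2,0, 0,0,0,0,0,0,0]'; python3 -m crank '[0,0,0,0,0,1.5,0, 0,0,0,0,0,1.5,0, 0,0,0,0,0,1,0, 0,0,0,0,0,0,0]'
```

```text
clock: 22.25
tool_pos: [0.5716, -0.0839, 0.2044]
orientation: [180.0, 0.0, -14.5]
force: [0.6, 0.4, -3.4]
opening: 0.0158
gripper_force: 29.9
clock: 22.75
tool_pos: [0.5717, -0.0839, 0.2005]
orientation: [180.0, 0.0, -14.5]
force: [0.1, 0.1, -3.0]
opening: 0.016
gripper_force: 29.9
```

```bash
python3 -m crank '[0,0,0.12,0,0,0,0, 0,0,0.12,0,0,0,0, 0,0,0.12,0,0,0,0, 0,0,0.12,0,0,0,0, 0,0,0,0,0,0,0]'; python3 -c "
from plant import get_obs
s=get_obs();print(s['force'],s['moment'])"; python3 -m crank '[0,0,0.12,0,0,0,0, 0,0,0.12,0,0,0,0, 0,0,0.12,0,0,0,0, 0,0,0.12,0,0,0,0, 0,0,0,0,0,0,0]'; python3 -c "
from plant import get_obs
s=get_obs();print(s['force'],s['moment'],s['orientation'])"
```

```text
clock: 23.38
tool_pos: [0.5718, -0.0838, 0.2007]
orientation: [-180.0, -0.0, -42.0]
force: [0.2, 0.7, -1.7]
opening: 0.0163
gripper_force: 29.9
[ 0.17937799  0.67590799 -1.68769939] [ 0.15982645 -0.04665714  0.04030663]
clock: 24.0
tool_pos: [0.5718, -0.0838, 0.2007]
orientation: [-180.0, -0.0, -69.3]
force: [-0.0, 0.1, -3.5]
opening: 0.0157
gripper_force: 29.9
[-0.00872641  0.13352361 -3.46086969] [ 0.24384368 -0.18349095  0.06522249] [-1.79984461e+02 -3.81227305e-03 -6.93491239e+01]
```

```bash
python3 -m crank '[0,0,0.12,0,0,0,0, 0,0,0.12,0,0,0,0, 0,0,0.12,0,0,0,0, 0,0,0.10,0,0,0,0, 0,0,0,0,0,0,0]'; python3 -c "
from plant import get_obs
s=get_obs();print(s['force'],s['moment'],s['orientation'])"; python3 -m crank '[0,0,0.04,0,0,0,0, 0,0,0,0,0,0,0]'; python3 -c "
from plant import get_obs
s=get_obs();print(s['force'],s['moment'],s['orientation'])"
```

```text
clock: 24.62
tool_pos: [0.5719, -0.0838, 0.2007]
orientation: [-180.0, 0.0, -95.6]
force: [0.6, 1.3, -3.4]
opening: 0.016
gripper_force: 29.9
[ 0.62326071  1.32960951 -3.38328731] [ 0.31515089 -0.31452588  0.10920411] [-1.79984199e+02  6.82769894e-03 -9.56398082e+01]
clock: 24.88
tool_pos: [0.5718, -0.0838, 0.2007]
orientation: [-180.0, 0.0, -97.9]
force: [1.2, 0.6, -4.0]
opening: 0.0153
gripper_force: 29.9
[ 1.19837546  0.57012451 -4.0203702 ] [ 0.27979109 -0.36916404  0.09595665] [-1.79983605e+02  6.22924033e-03 -9.79375375e+01]
```

```bash
for i in 1; do python3 -m crank '[0,0,0.035,0,0,0,0, 0,0,0,0,0,0,0]' | sed -n 3p; python3 -c "
from plant import get_obs
s=get_obs();print(s['force'],s['moment'],s['orientation'][2],s['opening'])"; python3 -m crank '[0,0,0.035,0,0,0,0, 0,0,0,0,0,0,0]'| sed -n 3p; python3 -c "
from plant import get_obs
s=get_obs();print(s['force'],s['moment'],s['orientation'][2],s['opening'])"; done
```

```text
orientation: [-180.0, 0.0, -100.1]
[ 0.216169   -0.20405673 -3.15491267] [ 0.2920005  -0.40615049  0.15312228] -100.14774338781278 0.015780086784803672
orientation: [180.0, -0.0, -102.2]
[-0.17164919  0.05489421 -2.2756818 ] [ 0.23342163 -0.05691476  0.22032406] -102.21175761106876 0.015913167032636705
```

```bash
python3 -m crank '[0,0,0.035,0,0,0,0, 0,0,0,0,0,0,0]' | sed -n 3p; python3 -c "
from plant import get_obs
s=get_obs();print(s['force'],s['moment'],s['orientation'][2],s['opening'])"; python3 -m crank '[0,0,-0.07,0,0,0,0, 0,0,-0.07,0,0,0,0, 0,0,-0.08,0,0,0,0, 0,0,0,0,0,0,0]'; python3 -c "
from plant import get_obs
s=get_obs();print(s['force'],s['moment'],s['orientation'][2],s['opening'])"
```

```text
orientation: [180.0, -0.0, -104.2]
[-0.95037788  0.64827952 -1.14860739] [0.16812627 0.55464928 0.32955311] -104.23662593639371 0.015652700124123238
clock: 26.12
tool_pos: [0.5717, -0.0839, 0.2006]
orientation: [180.0, 0.0, -91.6]
force: [-0.2, 0.6, -2.9]
opening: 0.0153
gripper_force: 29.9
[-0.22953542  0.62722926 -2.91557535] [ 0.0521086  -0.03660159 -0.01766312] -91.63778618066466 0.015325026716384296
```

```bash
python3 -m crank '[0,0,0,0,0,-8,0, 0,0,0,0,0,-20,0, 0,0,0,0,0,-30,0, 0,0,-0.164,0,0,-17,0, 0,0,-0.164,0,0,0,0]';  python3 -m crank '[0,0,-0.164,0,0,0,0, 0,0,-0.164,0,0,0,0, 0,0,-0.164,0,0,0,0, 0,0,-0.164,0,0,0,0, 0,0,-0.164,0,0,0,0]'; python3 -m crank '[0,0,-0.163,-5,-16,0,0, 0,0,0,-10,-30,0,0, 0,0,0,-10,-30,0,0, 0,0,0,-10,-30,0,0, 0,0,0,0,0,0,0]'; python3 -m crank '[0,0,0,0,0,0,0]'; python3 -c "
from h import *
plan(.5682,.0280,.2115,-16.5)"
```

```text
clock: 26.75
tool_pos: [0.5727, -0.0839, 0.2782]
orientation: [-179.8, -0.1, -72.6]
force: [0.7, -0.1, -3.6]
opening: 0.0157
gripper_force: 29.9
clock: 27.38
tool_pos: [0.5718, -0.0839, 0.2763]
orientation: [-180.0, -0.0, -25.6]
force: [0.2, 0.3, -3.7]
opening: 0.0156
gripper_force: 29.9
clock: 28.0
tool_pos: [0.571, 0.0293, 0.2763]
orientation: [-180.0, -0.0, -16.4]
force: [0.4, -0.3, -3.7]
opening: 0.0158
gripper_force: 29.9
clock: 28.12
tool_pos: [0.571, 0.0275, 0.2761]
orientation: [-180.0, -0.0, -16.5]
force: [-1.0, -0.0, -2.9]
opening: 0.0159
gripper_force: 29.9
t 28.125 pos [0.571  0.0275 0.2761] ori [-1.800e+02 -2.000e-02 -1.649e+01] F [-1.  -0.  -2.9] open 0.0159 gf 29.927153885364532
turn tz total 0.0001 shift(after turn) [-2.8  0.3 64.6]
```

```bash
python3 -m crank '[0,0,0,-2.8,0.3,15,0, 0,0,0,0,0,25,0, 0,0,0,0,0,15,0, 0,0,0,0,0,9.5,0, 0,0,0,0,0,0,0]'; python3 -m crank '[0,0,0,0,0,2,0, 0,0,0,0,0,2,0, 0,0,0,0,0,1.5,0, 0,0,0,0,0,0,0]'; python3 -c "
from plant import get_obs
s=get_obs();print(s['force'],s['moment'],s['tool_pos'])"
```

```text
clock: 28.75
tool_pos: [0.5679, 0.0277, 0.2105]
orientation: [180.0, 0.1, -16.5]
force: [-0.1, 0.1, -2.6]
opening: 0.0156
gripper_force: 29.9
clock: 29.25
tool_pos: [0.5681, 0.0281, 0.2057]
orientation: [-180.0, -0.0, -16.5]
force: [-0.7, -0.7, -2.6]
opening: 0.0158
gripper_force: 29.9
[-0.65706491 -0.7467532  -2.62722931] [0.00335337 0.03170667 0.00538884] [0.56813687 0.02805612 0.20569276]
```

```bash
python3 -m crank '[0,0,0,0,0,1.2,0, 0,0,0,0,0,1.2,0, 0,0,0,0,0,0,0]'; python3 -m crank '[0,0,0,0,0,1.4,0, 0,0,0,0,0,1.4,0, 0,0,0,0,0,0,0]'; python3 -c "
from plant import get_obs
s=get_obs();print(s['force'],s['moment'],s['tool_pos'])"
```

```text
clock: 29.62
tool_pos: [0.5681, 0.028, 0.2031]
orientation: [180.0, 0.0, -16.5]
force: [-0.3, -0.3, -3.0]
opening: 0.0159
gripper_force: 29.9
clock: 30.0
tool_pos: [0.5681, 0.028, 0.2003]
orientation: [180.0, 0.0, -16.5]
force: [-0.0, 0.0, -3.3]
opening: 0.0158
gripper_force: 29.9
[-0.01487666  0.03026926 -3.34725621] [ 0.02994063 -0.07113107  0.0143608 ] [0.56808562 0.0279731  0.20028629]
```

```bash
python3 -m crank '[0,0,0.12,0,0,0,0, 0,0,0.12,0,0,0,0, 0,0,0.12,0,0,0,0, 0,0,0.12,0,0,0,0, 0,0,0,0,0,0,0]' | tail -4; python3 -c "
from plant import get_obs
s=get_obs();print(s['force'],s['moment'])"; python3 -m crank '[0,0,0.12,0,0,0,0, 0,0,0.12,0,0,0,0, 0,0,0.12,0,0,0,0, 0,0,0.12,0,0,0,0, 0,0,0.12,0,0,0,0]'; python3 -m crank '[0,0,0.12,0,0,0,0, 0,0,0.12,0,0,0,0, 0,0,0.04,0,0,0,0, 0,0,0,0,0,0,0]';python3 -c "
from plant import get_obs
s=get_obs();print(s['force'],s['moment'],s['orientation'])"; python3 -m crank '[0,0,0.06,0,0,0,0, 0,0,0,0,0,0,0]'; python3 -c "
from plant import get_obs
s=get_obs();print(s['force'],s['moment'],s['orientation'])"
```

```text
orientation: [-180.0, -0.0, -43.9]
force: [1.7, 1.3, -4.2]
opening: 0.0156
gripper_force: 29.9
[ 1.65220875  1.25656275 -4.19042439] [ 0.7143417  -0.39998158  0.07098613]
clock: 31.25
tool_pos: [0.5688, 0.0285, 0.2005]
orientation: [-179.9, 0.0, -78.4]
force: [0.6, 1.9, -4.9]
opening: 0.0159
gripper_force: 30.0
clock: 31.75
tool_pos: [0.5687, 0.0284, 0.2006]
orientation: [-179.9, 0.0, -94.2]
force: [2.4, 2.0, -5.5]
opening: 0.016
gripper_force: 30.0
[ 2.37003976  2.02501558 -5.52651949] [ 0.86838929 -0.99736871  0.07822234] [-1.79941534e+02  3.57509049e-02 -9.42338308e+01]
clock: 32.0
tool_pos: [0.5685, 0.0283, 0.2006]
orientation: [-180.0, 0.0, -97.7]
force: [1.2, 1.3, -4.6]
opening: 0.0157
gripper_force: 30.0
[ 1.16658727  1.29598587 -4.58675988] [ 0.86190573 -1.01510923  0.06824451] [-1.79966084e+02  2.40540749e-02 -9.76870437e+01]
```

```bash
G='from plant import get_obs
s=get_obs();print(s["force"],s["moment"],s["orientation"][2],s["opening"])'; python3 -m crank '[0,0,0.05,0,0,0,0, 0,0,0,0,0,0,0]'>/dev/null; python3 -c "$G"; python3 -m crank '[0,0,0.05,0,0,0,0, 0,0,0,0,0,0,0]'>/dev/null; python3 -c "$G"
```

```text
[ 2.09642762  1.26490052 -5.12383863] [ 0.89347095 -1.13348037  0.05856636] -100.54979708074255 0.015567892510885313
[ 2.97235271  1.50368893 -4.56153772] [ 0.90804951 -1.13390355  0.31899456] -103.4088883397858 0.016113710041642526
```

```bash
python3 -m crank '[0,0,0.02,0,0,0,0, 0,0,-0.07,0,0,0,0, 0,0,-0.07,0,0,0,0, 0,0,-0.08,0,0,0,0, 0,0,0,0,0,0,0]'; python3 -c 'from plant import get_obs
s=get_obs();print(s["force"],s["moment"],s["orientation"][2],s["opening"])';python3 -m crank '[0,0,0,0,0,-8,0, 0,0,0,0,0,-20,0, 0,0,0,0,0,-30,0, 0,0,0,0,0,-25,0, 0,0,0,0,0,0,0]';python3 -m crank '[0,0,0,0,0,0,0]'
python3 - <<'E'
from h import *
s=get_obs();print(s["moment"],s["force"])
p=np.array(s["tool_pos"])
I={c:eyes.snapshot(c) for c in("top","scene")}
for c in I: cv2.imwrite(f"pics/{c}7.png",I[c])
for n,dz in(("key_tip",-.1045),("key_handle",.0075),("key_collar",-.0425)):
    for c in I:
        q=p+[0,0,dz];print(n,c,"exp",proj(c,q).round(1),[(round(d["p"],2),np.round(d["location"],1).tolist()) for d in spotter.place_of(c,n)[:3]])
for nm,q in(("+y",(.5682,.028)),("-y",(.5717,-.0839))):print("slot",nm,slotfit("scene",I["scene"],q,.102,-88,rc=.004))
z=.09
print("cover",edgefit({"scene":I["scene"]},(.571,-.0295,1.6),.138,.198,0,{"scene":[(z+.004,"x+"),(z-.018,"y+"),(z+.004,"y-"),(z+.004,"x-")]},(.006,.006,1.5)))
plan(.4952,-.2757,.28,3.6)
E
```

```text
clock: 33.12
tool_pos: [0.5677, 0.0276, 0.2004]
orientation: [179.9, -0.0, -92.1]
force: [0.6, 1.1, -2.5]
opening: 0.0159
gripper_force: 30.0
[ 0.61740304  1.14358203 -2.48497448] [ 0.12691673 -0.30073337 -0.02378967] -92.12787182564766 0.01590548809394589
clock: 33.75
tool_pos: [0.5689, 0.0281, 0.2859]
orientation: [-179.8, 0.1, -92.2]
force: [0.9, -0.2, -3.8]
opening: 0.0156
gripper_force: 30.0
clock: 33.88
tool_pos: [0.5674, 0.0279, 0.2825]
orientation: [179.9, -0.0, -92.1]
force: [-0.7, 0.6, -3.3]
opening: 0.0154
gripper_force: 30.0
[ 0.10751792 -0.02276254  0.01436638] [-0.69512305  0.55246695 -3.30570907]
key_tip top exp [306.6 173. ] []
key_tip scene exp [342.1 192.7] [(0.97, [340.0, 191.0]), (0.16, [320.1, 223.4])]
key_handle top exp [306.2 164.2] []
key_handle scene exp [343.7 155.9] [(0.57, [344.9, 156.1])]
key_collar top exp [306.4 168.3] [(0.56, [323.1, 177.3])]
key_collar scene exp [343.  172.9] [(0.9, [342.9, 172.9])]
slot +y (array([ 5.69300e-01,  2.78000e-02, -9.33084e+01]), np.float64(-0.794))
slot -y (array([ 5.71000e-01, -8.38000e-02, -8.72279e+01]), np.float64(-0.902))
cover (array([ 0.5734, -0.0264,  0.5373]), np.float64(-1262.7))
t 34.275 pos [0.5681 0.028  0.2831] ori [ 1.7996e+02 -1.0000e-02 -9.2110e+01] F [ 1.1 -0.4 -3.3] open 0.0157 gf 29.966526925563812
turn tz total -1.6705 shift(after turn) [-91.8 298.5   3.1]
```

```bash
python3 - <<'E'
from h import *
im=cv2.imread("pics/scene7.png").astype(int);s=get_obs();p=np.array(s["tool_pos"]);a=np.radians(s["orientation"][2])
b,g,r=im[...,0],im[...,1],im[...,2]
m=((r-b>70)&(r>1.7*g)).astype(np.uint8);w=np.zeros_like(m);t=proj("scene",p+[0,0,.0075]).astype(int);w[t[1]-20:t[1]+20,t[0]-30:t[0]+30]=1;m*=w
ys,xs=np.nonzero(m);print(len(xs),xs.min(),xs.max(),ys.min(),ys.max())
# lower and upper boundary lines of the bar per column
c=np.arange(xs.min()+1,xs.max());lo=[];up=[]
for k in c:
    y=ys[xs==k];lo.append(y.max() if len(y) else np.nan);up.append(y.min() if len(y) else np.nan)
print(list(zip(c.tolist(),up,lo)))
u=np.array([np.cos(a),np.sin(a),0]);v=np.array([-np.sin(a),np.cos(a),0])
for z in(-.009,.009):
  for sd in(-.008,.008):
    A,B=[proj("scene",p+[0,0,.007+z]+e*.045*u+sd*v) for e in(-1,1)];print(z,sd,A.round(1),B.round(1),"slope",round((B-A)[1]/(B-A)[0],3))
A=proj("scene",p+[0,0,-.1045]);B=proj("scene",p+[0,0,-.05]);print("shank axis exp",A,B)
g2=cv2.cvtColor(im.astype(np.uint8),cv2.COLOR_BGR2GRAY)
for row in range(int(B[1]),int(A[1])+3): print(row,g2[row,int(A[0])-9:int(A[0])+11].tolist())
E
```

```text
139 326 361 152 162
[(327, np.int64(155), np.int64(162)), (328, np.int64(155), np.int64(162)), (329, np.int64(155), np.int64(162)), (330, np.int64(155), np.int64(162)), (331, np.int64(154), np.int64(162)), (332, np.int64(154), np.int64(162)), (333, np.int64(154), np.int64(161)), (334, np.int64(154), np.int64(161)), (335, np.int64(154), np.int64(161)), (336, np.int64(154), np.int64(161)), (337, np.int64(154), np.int64(161)), (338, np.int64(154), np.int64(161)), (339, np.int64(153), np.int64(160)), (340, np.int64(152), np.int64(160)), (341, nan, nan), (342, nan, nan), (343, nan, nan), (344, nan, nan), (345, nan, nan), (346, nan, nan), (347, nan, nan), (348, nan, nan), (349, nan, nan), (350, nan, nan), (351, nan, nan), (352, nan, nan), (353, np.int64(157), np.int64(158)), (354, np.int64(157), np.int64(158)), (355, np.int64(156), np.int64(158)), (356, np.int64(156), np.int64(158)), (357, np.int64(156), np.int64(158)), (358, np.int64(156), np.int64(157)), (359, np.int64(156), np.int64(157)), (360, np.int64(156), np.int64(157))]
-0.009 -0.008 [360.  154.5] [325.  160.3] slope -0.163
-0.009
[... 1505 characters left out ...]
188 [74, 65, 74, 72, 82, 73, 108, 110, 110, 112, 113, 116, 109, 97, 122, 136, 134, 133, 139, 136]
189 [119, 74, 70, 74, 68, 73, 105, 105, 112, 112, 117, 113, 108, 105, 124, 135, 135, 136, 134, 135]
190 [200, 138, 91, 65, 75, 93, 109, 109, 113, 110, 115, 113, 112, 110, 128, 133, 136, 135, 131, 137]
191 [192, 195, 173, 87, 66, 94, 115, 109, 114, 112, 118, 113, 110, 107, 126, 133, 134, 136, 134, 138]
192 [198, 198, 209, 176, 121, 99, 111, 112, 115, 113, 110, 110, 107, 116, 129, 137, 138, 139, 133, 137]
193 [202, 202, 204, 205, 205, 163, 109, 106, 109, 107, 96, 82, 90, 130, 138, 141, 132, 141, 94, 61]
194 [197, 197, 200, 197, 195, 200, 155, 109, 77, 67, 74, 71, 72, 62, 130, 132, 94, 59, 103, 65]
```

```bash
python3 -m crank '[0,0,-0.167,0,0,0,0, 0,0,-0.167,0,0,0,0, 0,0,-0.167,0,0,0,0, 0,0,-0.167,0,0,0,0, 0,0,-0.167,0,0,0,0]'; python3 -m crank '[0,0,-0.167,0,0,0,0, 0,0,-0.167,0,0,0,0, 0,0,-0.167,0,0,0,0, 0,0,-0.167,0,0,0,0, 0,0,-0.167,0,0,0,0]'; python3 -m crank '[0,0,0,-5,16,0,0, 0,0,0,-9,30,0,0, 0,0,0,-10,32,0,0, 0,0,0,-10,32,0,0, 0,0,0,-10,32,0,0]'; python3 -m crank '[0,0,0,-10,32,0,0, 0,0,0,-10,32,0,0, 0,0,0,-10,32,0,0, 0,0,0,-9,30,0,0, 0,0,0,-6,20,0,0]'; python3 -m crank '[0,0,0,-3,10,0,0, 0,0,0,0,0,0,0, 0,0,0,0,0,0,0]'; python3 -c "
from h import *
plan(.4951,-.2758,.1225,3.6)"
```

```text
clock: 34.9
tool_pos: [0.5681, 0.028, 0.2833]
orientation: [180.0, 0.0, -44.0]
force: [0.7, -0.7, -2.9]
opening: 0.0158
gripper_force: 30.0
clock: 35.52
tool_pos: [0.5681, 0.028, 0.2833]
orientation: [180.0, 0.0, 3.9]
force: [-0.2, 0.6, -3.6]
opening: 0.0153
gripper_force: 30.0
clock: 36.15
tool_pos: [0.5324, -0.1181, 0.2835]
orientation: [180.0, -0.0, 3.4]
force: [0.2, -0.2, -3.4]
opening: 0.0158
gripper_force: 30.0
clock: 36.78
tool_pos: [0.4962, -0.2668, 0.2835]
orientation: [180.0, 0.0, 3.3]
force: [0.4, 0.3, -3.5]
opening: 0.0161
gripper_force: 30.0
clock: 37.15
tool_pos: [0.495, -0.2747, 0.2834]
orientation: [-180.0, -0.0, 3.6]
force: [0.3, 0.1, -3.3]
opening: 0.0159
gripper_force: 30.0
t 37.15 pos [ 0.495  -0.2747  0.2834] ori [-179.99   -0.      3.56] F [ 0.3  0.1 -3.3] open 0.0159 gf 29.966447353363037
turn tz total -0.0007 shift(after turn) [  0.    1.1 160.9]
```

```bash
python3 -m crank '[0,0,0,0,1.1,20,0, 0,0,0,0,0,35,0, 0,0,0,0,0,25,0, 0,0,0,0,0,10,0, 0,0,0,0,0,0,0]'; python3 -m crank '[0,0,0,0,0,3,0, 0,0,0,0,0,3,0, 0,0,0,0,0,3,0, 0,0,0,0,0,3,0, 0,0,0,0,0,0,0]'; python3 -m crank '[0,0,0,0,0,3,0, 0,0,0,0,0,3,0, 0,0,0,0,0,3,0, 0,0,0,0,0,3,0, 0,0,0,0,0,0,0]'; python3 -c "
from h import *
plan(.4951,-.2758,.1225,3.6);print(get_obs()['moment'])"
```

```text
clock: 37.78
tool_pos: [0.4952, -0.2759, 0.1934]
orientation: [180.0, 0.0, 3.6]
force: [-0.5, -0.4, -2.0]
opening: 0.0158
gripper_force: 30.0
clock: 38.4
tool_pos: [0.4948, -0.2762, 0.1812]
orientation: [-180.0, 0.0, 3.6]
force: [-0.7, 0.6, -3.4]
opening: 0.0157
gripper_force: 30.0
clock: 39.02
tool_pos: [0.4948, -0.2762, 0.1691]
orientation: [-180.0, 0.0, 3.6]
force: [0.5, 0.4, -3.3]
opening: 0.0159
gripper_force: 30.0
t 39.025 pos [ 0.4948 -0.2762  0.1691] ori [-1.7999e+02  3.0000e-02  3.5700e+00] F [ 0.5  0.4 -3.3] open 0.0159 gf 29.966423213481903
turn tz total -0.0005 shift(after turn) [ 0.3 -0.3 46.6]
[ 0.00659949 -0.0079818   0.06582732]
```

```bash
python3 -m crank '[0,0,0,0.3,-0.3,3,0, 0,0,0,0,0,3,0, 0,0,0,0,0,3,0, 0,0,0,0,0,3,0, 0,0,0,0,0,0,0]'; python3 -m crank '[0,0,0,0,0,6,0, 0,0,0,0,0,6,0, 0,0,0,0,0,6,0, 0,0,0,0,0,6,0, 0,0,0,0,0,0,0]'; python3 -m crank '[0,0,0,0,0,4,0, 0,0,0,0,0,3,0, 0,0,0,0,0,2,0, 0,0,0,0,0,0,0]'; python3 -c "
from h import *
plan(.4951,-.2758,.1225,3.6);print(get_obs()['moment'])"
```

```text
clock: 39.65
tool_pos: [0.4951, -0.2759, 0.1571]
orientation: [-180.0, 0.0, 3.6]
force: [0.6, 0.1, -3.5]
opening: 0.0154
gripper_force: 30.0
clock: 40.28
tool_pos: [0.4949, -0.2758, 0.1328]
orientation: [-180.0, 0.1, 3.6]
force: [0.8, -0.0, -2.5]
opening: 0.0157
gripper_force: 30.0
clock: 40.78
tool_pos: [0.4952, -0.2759, 0.1243]
orientation: [-180.0, 0.0, 3.6]
force: [-0.5, -0.0, -3.2]
opening: 0.0156
gripper_force: 30.0
t 40.775 pos [ 0.4952 -0.2759  0.1243] ori [-1.80e+02  1.00e-02  3.57e+00] F [-0.5 -0.  -3.2] open 0.0156 gf 29.966474175453186
turn tz total -0.0005 shift(after turn) [-0.1 -0.1  1.8]
[-0.00956959  0.03723196 -0.04047193]
```

```bash
python3 -m crank '[0,0,0,0,0,0.7,0, 0,0,0,0,0,0.6,0, 0,0,0,0,0,0.6,0, 0,0,0,0,0,0,0]'; python3 -m crank '[0,0,0,0,0,0.6,0, 0,0,0,0,0,0,0]'
```

```text
clock: 41.28
tool_pos: [0.4953, -0.2759, 0.1226]
orientation: [180.0, -0.0, 3.6]
force: [-0.7, -0.1, -3.2]
opening: 0.0158
gripper_force: 30.0
clock: 41.52
tool_pos: [0.4954, -0.276, 0.1225]
orientation: [180.0, -0.0, 3.6]
force: [-2.0, 2.2, 4.4]
opening: 0.0159
gripper_force: 30.0
```

```bash
python3 -m crank '[0,0,0,0,0,0,0.6, 0,0,0,0,0,0,0.6, 0,0,0,0,0,0,0.6, 0,0,0,0,0,0,0.6, 0,0,0,0,0,-15,0.6]'; python3 -m crank '[0,0,0,0,0,-30,0.6, 0,0,0,0,0,-40,0.6, 0,0,0,0,0,-40,0.6, 0,0,0,-40,0,-30,0.6, 0,0,0,-30,0,0,0.6]'
python3 -m crank '[0,0,0,0,-40,0,0.6, 0,0,0,0,-40,0,0.6, 0,0,0,0,-40,0,0.6, 0,0,0,0,0,0,0.6]'
python3 - <<'E'
from h import *
I={c:eyes.snapshot(c) for c in("top","scene")}
I0={c:cv2.imread(f"pics/{c}0.png") for c in I}
e={c:[(.139,s) for s in("x-","x+","y-","y+")] for c in I}
for cs in(("top",),("scene",)): print("key",cs,edgefit({c:I[c] for c in cs},(.495,-.2755,3.6),.09,.016,0,e,(.008,.008,6)))
for n in("key_tip","key_handle","key_collar"): print(n,[(round(d["p"],2),np.round(d["location"],1).tolist()) for d in spotter.place_of("scene",n)[:2]],proj("scene",(.495,-.2758,{"key_tip":.018,"key_handle":.13,"key_collar":.08}[n])).round(1))
for c in I:
  for nm,q in(("+y",(.5685,.028)),("-y",(.5717,-.0839))):print(c,"slot",nm,slotfit(c,I[c],q,.102,-88,rc=.004))
E
```

```text
clock: 42.15
tool_pos: [0.4945, -0.2757, 0.1364]
orientation: [-180.0, 0.1, 3.6]
force: [-0.7, -0.7, 1.0]
opening: 0.052
gripper_force: 0.0
clock: 42.78
tool_pos: [0.4256, -0.2808, 0.2808]
orientation: [179.9, -0.3, 3.6]
force: [0.4, -0.6, -1.5]
opening: 0.0529
gripper_force: 0.0
clock: 43.28
tool_pos: [0.4179, -0.1588, 0.2785]
orientation: [-180.0, -0.1, 3.8]
force: [0.9, -0.4, 1.3]
opening: 0.0526
gripper_force: 0.0
key ('top',) (array([ 0.478 , -0.2629, 20.1237]), np.float64(-454.1))
key ('scene',) (array([ 0.4985, -0.2754,  4.2689]), np.float64(-1197.9))
key_tip [(0.74, [341.7, 217.2]), (0.54, [225.9, 242.9])] [226.  245.7]
key_handle [(0.63, [224.6, 213.8]), (0.53, [220.9, 229.0])] [220.9 214.1]
key_collar [(0.82, [223.2, 230.6])] [223.2 228.7]
top slot +y (array([ 5.6890e-01,  2.5400e-02, -1.4027e+02]), np.float64(-0.234))
top slot -y (array([ 5.686000e-01, -8.120000e-02, -1.615506e+02]), np.float64(-0.323))
scene slot +y (array([ 5.69400e-01,  2.83000e-02, -8.66497e+01]), np.float64(-0.896))
scene slot -y (array([ 5.71000e-01, -8.38000e-02, -8.70863e+01]), np.float64(-0.903))
```

```bash
python3 -c "
from plant import ctrl
print(ctrl.close_job())"
```

```text
the job is handed in; nothing more can be done
None
```

The white cover is fully home on the blue housing, both cam locks are turned to their stops, and the key is back upright in its own hole with its collar on the wood; I handed the job in at about 44 s of the 72 s allowed.

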